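# Reload the cartridge reader

### The job

Take the spent cartridges out of the tray's grooves and put them in the green discard box. Lay every fresh cartridge from the bench in a groove of its own - feel which end is the stepped nose, since the nose must point to the end stop - and push each along its groove until the nose is in the notch and the shoulder rests on the stop. Then slide the loaded tray fully home into the reader and, once it is home, push the reader's lever over to its far stop; leave the bottle, beaker and tip box where they stand.

Things in the scene. Friction and masses are not known exactly. Their poses are not given: they have to be found in the camera images.
- cartridge_1: fresh cartridge, may be absent: octagonal bar lying on the bench, 80 mm long, 26 mm across flats, 60 g. One end, the nose, is stepped: its last 14 mm are 19 mm across flats; the other is 26 mm to the tip. Origin: on the axis, mid-length; own x along the bar. Which end is the nose differs and is NOT told by the pose: feel it, e.g. pinch an end (19 or 26 mm)
- cartridge_2: fresh cartridge, may be absent: octagonal bar lying on the bench, 80 mm long, 26 mm across flats, 60 g. One end, the nose, is stepped: its last 14 mm are 19 mm across flats; the other is 26 mm to the tip. Origin: on the axis, mid-length; own x along the bar. Which end is the nose differs and is NOT told by the pose: feel it, e.g. pinch an end (19 or 26 mm)
- cartridge_3: fresh cartridge, may be absent: octagonal bar lying on the bench, 80 mm long, 26 mm across flats, 60 g. One end, the nose, is stepped: its last 14 mm are 19 mm across flats; the other is 26 mm to the tip. Origin: on the axis, mid-length; own x along the bar. Which end is the nose differs and is NOT told by the pose: feel it, e.g. pinch an end (19 or 26 mm)
- cartridge_4: fresh cartridge, may be absent: octagonal bar lying on the bench, 80 mm long, 26 mm across flats, 60 g. One end, the nose, is stepped: its last 14 mm are 19 mm across flats; the other is 26 mm to the tip. Origin: on the axis, mid-length; own x along the bar. Which end is the nose differs and is NOT told by the pose: feel it, e.g. pinch an end (19 or 26 mm)
- spent_1: spent cartridge, may be absent: octagonal bar only 60 mm long, 26 mm across flats at both ends, lying in a groove of the tray at the start. Origin: on the axis, mid-length; own x along the bar
- spent_2: spent cartridge, may be absent: octagonal bar only 60 mm long, 26 mm across flats at both ends, lying in a groove of the tray at the start. Origin: on the axis, mid-length; own x along the bar
- spent_3: spent cartridge, may be absent: octagonal bar only 60 mm long, 26 mm across flats at both ends, lying in a groove of the tray at the start. Origin: on the axis, mid-length; own x along the bar
- tray: loose aluminium tray, 0.6 kg, on the bench before the reader. Glides on five slippery feet (friction about 0.25). Origin: bench level, mid-width; own x points into the reader. Plate 115 x 146 mm, top 5 mm up (x -55 to +60). Three 90-degree V-grooves along own x, at y = -52, 0, +52 mm, x -55 to +45. A bar in a groove has its axis 24 mm up; the flanks end 5 mm below it
- tray_seat (a point): point on the middle groove's axis, in the plane of the end stops (tray x 45 mm, 24 mm up). Each groove's stop, 8 mm thick, 39 mm high, has a notch 22.5 mm wide, open at the top. Nose first, the nose enters and the shoulder rests on the stop: cartridge origin at tray x = +19 mm. Wrong way round it stops 14 mm short (origin at +5 mm)
- tray_handle (a point): middle of the tray's handle, tray x -95 mm, 30 mm up: black upright block, 30 mm along tray x, 20 mm along y, top 55 mm up, on a tongue whose top is 5 mm up
- reader: low white cartridge reader, fixed, 70 mm high, 200 mm wide besides its lever console at +y. Origin: on the bench, middle of its mouth; own x points into the bay, 156 mm wide (tray 146), 52 mm high, 90 mm deep. Flared steel guides, 36 mm long, widen the mouth. Tray fully home: tray origin at reader x = +30 mm, y = 0, axes parallel, handle outside
- reader_stop (a point): middle of the black back stop at the end of the bay, at bench height; the tray's leading edge rests on it when home
- bin: green open discard box, fixed, outer 130 (own x) x 150 (own y) x 50 mm, wall 4 mm; origin: middle of its underside
- lever (a joint): run lever on the reader's side console: rad, 0 = leaning towards the robot (off), grows as it is pushed away along reader x, 1.0 = far stop (run). Stays where it is left; about 1 N moves it
- lever_tip (a point): centre of the lever's black ball, 26 mm in diameter, on a 70 mm arm pivoting about reader y, pivot 62 mm above the bench; upright at 0.5 rad
- bottle: bystander: white bottle, 56 mm diameter, 130 mm high; origin under its middle
- beaker: bystander: clear plastic beaker, 68 mm wide, 85 mm high; origin under its middle
- tipbox: bystander: blue box of pipette tips, 80 x 120 x 50 mm; origin under its middle

How it is judged:
By the outcome, as a careful person would: the job done as asked, in the order asked, and still so for the second after the job is handed in, with the robot touching nothing.
Of cartridge_1, cartridge_2, cartridge_3, cartridge_4 only 2 to 3 are there at a start; the rules pass over those that are not, and their reading is None.
Of spent_1, spent_2, spent_3 only 1 to 2 are there at a start; the rules pass over those that are not, and their reading is None.
At some moment in a run one of cartridge_1, cartridge_2, cartridge_3, cartridge_4 may be knocked a few centimetres aside while the robot is not near it.
Once in a run the grip may slacken for a moment while it holds something.
It also fails if it takes over 210 s, if anything falls off the work surface, if the arm or the gripper's body presses on something with over 40 N, if the wrist force passes 120 N, or if a joint passes its speed limit or range.

### The arm

A 7-joint arm with a two-finger parallel gripper is mounted at the origin on the work surface. World frame = base frame: x ahead of the robot, y to its left, z up, the work surface at z = 0. Lengths are in m, angles in rad, forces in N, time in s.
With the tool pointing down it reaches from about 0.4 to 0.85 m from the base axis. Payload 4.5 kg.
Tool frame: the origin (TCP) lies between the finger pads; the fingertips stand 19 mm ahead of it and the grasp point (between the pads) is the TCP (r.tips_ahead is the distance from the TCP to the fingertips, in m); z points along the fingers, y is the line along which they close (so a half turn about z gives the same grasp; the last joint's range is limited). The gripper opens to 88 mm and grips with 3 to 60 N. Pads are 18 mm wide; open, the fingers measure 123 mm over their backs; the gripper's body (75 mm by 187 mm) begins 45 mm behind the grasp point.
Start: joints at [-1.083, 0.689, -0.195, 1.565, 0.157, 0.902, -0.215], TCP at [0.274, 0.562, 0.258] pointing down, gripper open.
Joint ranges: [-3.01, 3.01], [-0.46, 2.08], [-1.47, 1.51], [0.13, 2.56], [-1, 4.14], [0.04, 2.09], [-2.66, 2.66]. Speed limits (rad/s): [2.57, 2.57, 3.14, 3.14, 3.14, 3.14, 3.14].

### API

Orientations are given as a unit quaternion [x, y, z, w].
In Python, from plant import r, cams, models gives the robot as it stands. The module is installed in compiled form; this text tells all that it offers.
- The arm moves only by the tool jog_arm, never from a script. Its arguments are lists of equal length, an entry for each row: "turn": the turn, a rotation vector about the tool's x, y, z in rad, a list of three; "translation": the shift along the tool's x, y, z in m, a list of three; "grip": the closure, from 0 (fully open) to 1 (shut). In form: {"turn": [[ax, ay, az], ...], "translation": [[tx, ty, tz], ...], "grip": [grip, ...]}. A call has 1 to 20 rows; each row is the pose to reach, as a shift and turn from the pose commanded when the call began, along the tool's axes at that moment; what a row does not reach only later rows make up. A row lasts 1/8 s, in which the tool goes at most 62.5 mm and 10.7 degrees, less where a joint would pass 70% of its speed; a pose out of reach is approached as far as the arm can. A call with a gripper value outside its range is refused whole. The fingers move at their own pace and stop on an object; "force" is the grip in N (left out, the last holds). Time passes only in rows, so rows that repeat a pose let the fingers close. It gives the time, the measured TCP pose, the force, the opening and the grip force at its end, in the units of the state.
- r.get_state(): the state, without advancing time (a new reading comes with each control period).
- cams.snapshot(name): name is "scene" or "top"; returns the picture (420x560x3 uint8, red, green, blue); there is no depth.
- cams.camera_params(name): a dict with "fx", "fy", "cx", "cy" (pixels), "eye" and "orientation" of the camera in the world. Camera axes: x right, y up, looking along -z (the intrinsics and any distortion apply to the point x, -y, -z); pixel columns grow to the right and rows downward; lengths in m; the calibration is good to about 2 mm. A picture is of the moment at which its call begins. camera_params takes no time and is no camera call.
- r.finish_job(): hands the job in; it is judged then, once.
Trained networks look in the newest picture that a camera, given by its name, has taken for a name from the list of things; names that differ only in an ending like _2 or _b are one class to them, and where a whole thing is asked for, a point or a joint stands for the part that bears it (a point fixed in the world has none). Each returns a list of dicts, best first, with "p" (0 to 1); they miss things now and then, are a little off and sometimes report something else, mostly with a low value. They report only what shows in the picture. A call takes as long as a camera call.
- models.find_in(camera, name): "position" ([x, y, z] in m, in world coordinates, good to about 4 mm: the middle of the surface that is visible of it).
- models.masks_of(camera, name): "pixels" (420x560 bool, what is visible of it).
- models.place_of(camera, name): "position" ([x, y, z] in m, in world coordinates, good to about 4 mm: a listed point, or the origin of a listed thing).
The state is a dict: "clock": time; "q": joint angles; "qd": joint speeds; "joint_torque": joint torques, N m; "tool_pos": TCP position; "eef_rot": TCP orientation; "contact_force": force on the tool from outside, world axes, zero at the start; "moment": the same for the moment, N m; "opening": opening from 0.0 (shut) to 1.0 (fully open); "finger_force": force on a finger pad.
Only numpy, scipy, OpenCV 4.12 (cv2) and the standard library are available. Lean on these libraries where they do the work, as an engineer would, in place of code of your own. Each camera call takes 0.05 s, during which the arm holds its last target. There are 200 camera calls.

## Working session

There is one attempt and no reset: what is moved stays moved. The work goes in short steps, Python scripts to look and compute and a tool call to move; the robot and the scene stay as the last step left them, time stands still between calls to the robot, and variables do not carry over. Pictures are saved under pics/ and viewed, at most 14 in all, crops included, and the job is handed in when it is done.

Besides the shell and the picture viewer there is one more tool, called by a JSON object that holds its "op" and its "data", one argument or row to a line. jog_arm: Moves the arm, as the interface text tells. Its arguments: {"type":"object","properties":{"turn":{"type":"array"},"translation":{"type":"array"},"grip":{"type":"array"},"force":{"type":"number"}},"required":["turn","translation","grip"]}

```bash
mkdir -p pics
cat > h.py <<'E'
import numpy as np, cv2
from plant import r,cams,models
from scipy.spatial.transform import Rotation as R
def snap(c,f=None):
    im=cams.snapshot(c)
    if f: cv2.imwrite('pics/'+f,im[:,:,::-1])
    return im
def pix2w(c,uv,z):
    p=cams.camera_params(c); o=R.from_quat(p['orientation']) if len(np.ravel(p['orientation']))==4 else R.from_matrix(p['orientation'])
    uv=np.atleast_2d(uv).astype(float)
    d=np.c_[(uv[:,0]-p['cx'])/p['fx'],-(uv[:,1]-p['cy'])/p['fy'],-np.ones(len(uv))]
    d=o.apply(d); e=np.array(p['eye']); return e+d*((z-e[2])/d[:,2])[:,None]
E
python3 - <<'E'
from h import *
for c in('top','scene'):
    snap(c,c+'0.png'); print(cams.camera_params(c))
for n in 'cartridge_1 spent_1 tray tray_seat tray_handle reader reader_stop bin lever_tip bottle beaker tipbox'.split():
    for c in('top','scene'):
        print(n,c,[(np.round(d['position'],3).tolist(),round(d['p'],2)) for d in models.place_of(c,n)][:5])
s=r.get_state();print({k:np.round(v,3) for k,v in s.items()},r.tips_ahead)
E
```

```text
{'fx': 533.3469181703097, 'fy': 533.3469181703097, 'cx': 282.9106804218058, 'cy': 214.44481795917721, 'eye': array([ 0.38291608, -0.0121976 ,  1.25231622]), 'orientation': array([-0.06907984,  0.05673903,  0.71146432, -0.69701304])}
{'fx': 423.60547196311086, 'fy': 423.60547196311086, 'cx': 279.1440554676022, 'cy': 206.43919622304685, 'eye': array([1.18442831, 0.71117082, 0.77763516]), 'orientation': array([0.14857091, 0.42373172, 0.83849761, 0.30870677])}
cartridge_1 top [([0.436, -0.21, 0.011], 0.77), ([0.69, -0.377, -0.005], 0.73), ([0.539, -0.374, 0.012], 0.66)]
cartridge_1 scene [([0.545, -0.374, 0.016], 0.57), ([0.437, -0.21, 0.013], 0.45)]
spent_1 top [([0.528, 0.135, 0.024], 0.79), ([0.706, -0.206, -0.003], 0.24)]
spent_1 scene [([0.53, 0.134, 0.024], 0.73)]
tray top [([0.539, 0.085, 0.0], 0.89)]
tray scene [([0.541, 0.078, -0.0], 0.91), ([0.724, 0.058, -0.003], 0.15)]
tray_seat top [([0.585, 0.078, 0.023], 0.86), ([0.542, -0.377, 0.012], 0.19)]
tray_seat scene [([0.583, 0.078, 0.026], 0.67)]
tray_handle top [([0.445, 0.089, 0.033], 0.78)]
tray_handle scene [([0.448, 0.085, 0
[... 605 characters left out ...]
ker scene [([0.685, 0.373, 0.0], 0.91)]
tipbox top [([0.54, -0.376, 0.011], 0.7), ([0.688, -0.376, -0.0], 0.69)]
tipbox scene [([0.685, -0.377, -0.004], 0.91)]
{'clock': np.float64(1.3), 'q': array([-1.083,  0.689, -0.195,  1.565,  0.157,  0.903, -0.215]), 'qd': array([ 0.001, -0.   ,  0.001, -0.   , -0.   , -0.   ,  0.001]), 'joint_torque': array([-1.0000e-03, -5.2749e+01, -1.2670e+00, -1.5375e+01, -5.2000e-02,
       -1.0000e-03,  0.0000e+00]), 'tool_pos': array([0.274, 0.562, 0.258]), 'eef_rot': array([0.225, 0.974, 0.   , 0.   ]), 'contact_force': array([ 0.765, -0.167,  0.417]), 'moment': array([-0.019, -0.018,  0.029]), 'finger_force': np.float64(0.0), 'opening': np.float64(1.0)} 0.019
```

View pics/top0.png

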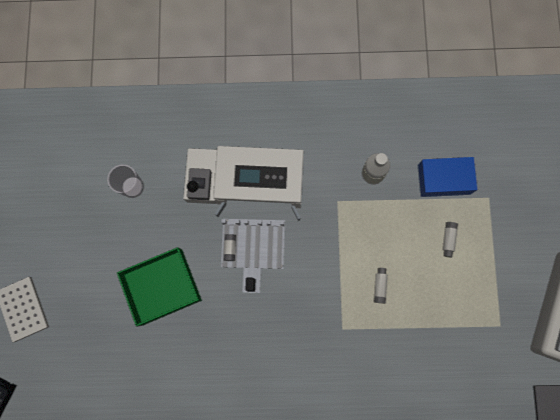

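View pics/scene0.png

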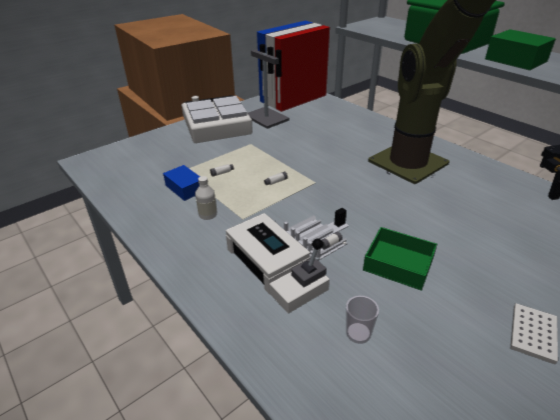

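```bash
cat >> h.py <<'E'
def axes(c,n,z):
    """mask -> world outline min-area rect"""
    out=[]
    for d in models.masks_of(c,n):
        m=d['pixels'].astype(np.uint8)
        if m.sum()<30: continue
        ys,xs=np.nonzero(m); w=pix2w(c,np.c_[xs,ys],z)[:,:2]
        (cx,cy),(a,b),_=rc=cv2.minAreaRect((w*1000).astype(np.float32))
        bx=cv2.boxPoints(rc); e1,e2=bx[1]-bx[0],bx[2]-bx[1]
        e=e1 if np.hypot(*e1)>np.hypot(*e2) else e2
        out.append((round(d['p'],2),np.round([cx,cy,max(a,b),min(a,b)],1),round(np.degrees(np.arctan2(e[1],e[0]))%180,1)))
    return out
E
python3 - <<'E'
from h import *
snap('top')
for n,z in(('cartridge_1',.018),('spent_1',.03),('tray',.02),('bin',.05),('reader',.07),('tray_handle',.05)):
    print(n,axes('top',n,z))
E
```

```text
cartridge_1 [(0.92, array([ 538.2, -376.8,   83.2,   27.9]), np.float32(169.7)), (0.91, array([ 436.2, -212. ,   79.8,   27.2]), np.float32(172.9)), (0.56, array([688.8, 102.1, 279.6, 171. ]), np.float32(85.9)), (0.36, array([ 689.5, -380.8,  137.1,   93.8]), np.float32(91.5))]
spent_1 [(0.56, array([529.8, 133.1,  61.1,  26.8]), np.float32(176.5))]
tray [(0.61, array([511.1,  80.6, 174.5, 148. ]), np.float32(178.9))]
bin [(0.92, array([441.8, 289.8, 158.7, 136.5]), np.float32(111.5))]
reader [(0.89, array([675.7,  97.6, 270.9, 167.8]), np.float32(85.9))]
tray_handle [(0.75, array([670.3, 215.4,  26.4,  25.6]), np.float32(0.5)), (0.63, array([507.9,  77.4, 165.5, 137.7]), np.float32(178.7))]
```

The top view shows the tray at about (252,245) with one spent cartridge in its left groove at (230,247), the reader above it and the lever ball at (193,186). The bin is at (160,287). Two fresh cartridges lie on the mat at (380,286) and (450,239), and the scene view agrees. I'll zoom in next.

Run:
```python
from h import *
im=snap('top')
a=cv2.resize(im[150:300,180:310],None,fx=3.9,fy=3.9,interpolation=cv2.INTER_CUBIC)
cv2.imwrite('pics/a.png',a[:,:,::-1])
b=cv2.resize(im[210:310,365:465],None,fx=5.9,fy=5.9,interpolation=cv2.INTER_CUBIC)
cv2.imwrite('pics/b.png',b[:,:,::-1])
```

```text
(no output)
```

View pics/a.png

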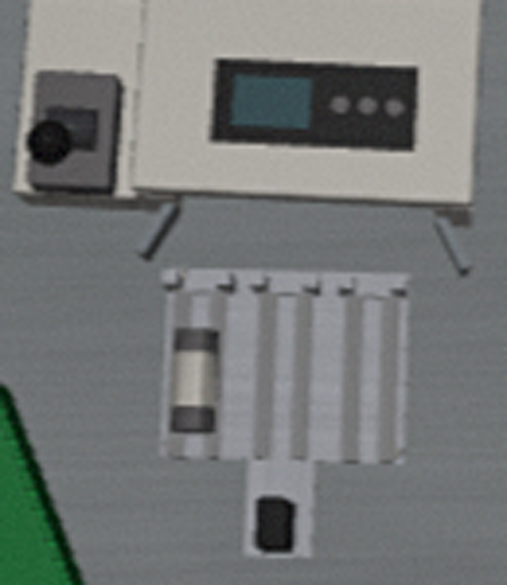

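View pics/b.png

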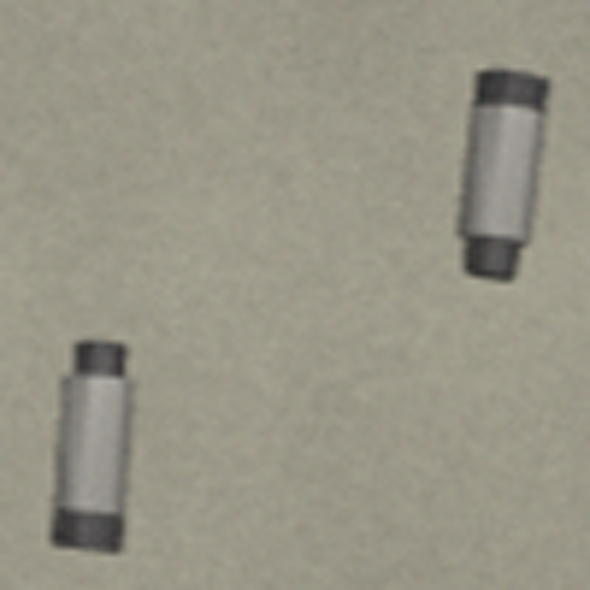

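Crop a shows the tray with the spent cartridge at crop (195,380), the handle at (275,525) and the reader front edge from (133,190) to (470,203). In crop b, the left cartridge's narrow nose is at the top (+x) and the right cartridge's is at the bottom (-x). I'll confirm both by pinching.

Run:
```python
from h import *
def g(pts,z): 
    w=pix2w('top',np.array(pts)/3.9+[180,150],z); return np.round(w[:,:2]*1000,1).tolist()
print('trail edge',g([(162,457),(405,463)],.005))
print('lead edge',g([(162,270),(408,274)],.039), g([(162,270),(408,274)],.005))
print('reader front',g([(133,190),(470,203)],.07))
print('guides',g([(145,257),(465,272)],.04))
print('handle top',g([(256,500),(293,497),(257,548),(293,548)],.055), g([(275,523)],.055))
print('spent',g([(197,330),(193,430)],.035))
print('ball',g([(48,140)],.123))
print('tongue',g([(248,555),(312,555)],.005))
p=cams.camera_params('top');print(R.from_quat(p['orientation']).as_euler('xyz',degrees=True))
```

```text
trail edge [[485.6, 153.5], [479.0, 7.8]]
lead edge [[593.6, 149.2], [587.9, 3.3]] [[599.5, 153.7], [593.7, 3.8]]
reader front [[635.8, 162.0], [623.6, -33.8]]
guides [[601.4, 159.2], [588.2, -30.4]]
handle top [[455.8, 92.8], [457.0, 71.6], [428.5, 92.4], [428.1, 71.8]] [[442.5, 82.0]]
spent [[557.8, 128.9], [498.6, 131.3]]
ball [[654.1, 202.0]]
tongue [[426.4, 102.2], [425.6, 64.1]]
[ 10.19898686   1.10014641 -91.07751447]
```

```bash
cat >> h.py <<'E'
def plan(*wps):
    """wps (x,y,z mm,yaw deg) -> tool-axis translation (m) & turn z (rad), from current pose. yaw: tool y from world y"""
    s=r.get_state(); Q=R.from_quat(s['eef_rot']); p=np.array(s['tool_pos'])
    y0=Q.apply([0,1,0]); yaw=np.degrees(np.arctan2(-y0[0],y0[1]))
    print('t',round(float(s['clock']),2),'pos',np.round(p*1000,1),'yaw',round(yaw,2),'tilt',np.round(Q.apply([0,0,1])[:2],3),'q',np.round(s['q'],2),'F',np.round(s['contact_force'],1),'open',round(float(s['opening'])*88,1))
    for x,y,z,w in wps:
        t=Q.inv().apply(np.array([x,y,z])/1000-p); dw=(w-yaw+180)%360-180
        print((x,y,z,w),'T',np.round(t,4).tolist(),'turnz',round(-np.radians(dw),3))
E
python3 - <<'E'
from h import *
g=lambda pts,z: np.round(pix2w('top',np.array(pts)/5.9+[365,210],z)[:,:2]*1000,1)
for e in([(100,341),(88,548)],[(490,278),(513,72)]):
    w=g(e,.02);d=w[0]-w[1];print(w.tolist(),w.mean(0),'L',np.hypot(*d),'nose dir',np.degrees(np.arctan2(d[1],d[0])))
plan((528.5,130.5,150,-2.4),(528.5,130.5,40,-2.4))
E
```

```text
[[475.4, -218.0], [396.0, -209.3]] [ 435.7  -213.65] L 79.87521517967883 nose dir -6.253055967014632
[[496.9, -370.8], [578.0, -385.8]] [ 537.45 -378.3 ] L 82.47551151705579 nose dir 169.5211727378742
t 1.7 pos [274.  561.8 257.7] yaw -26.0 tilt [0. 0.] q [-1.08  0.69 -0.19  1.57  0.16  0.9  -0.22] F [-0.5  0.1  0.2] open 87.9
(528.5, 130.5, 150, -2.4) T [-0.4178, -0.2761, 0.1077] turnz -0.412
(528.5, 130.5, 40, -2.4) T [-0.4178, -0.2761, 0.2177] turnz -0.412
```

{"op": "jog_arm", "data": {
  "turn": [
    [0, 0, -0.412],
    [0, 0, -0.412],
    [0, 0, -0.412],
    [0, 0, -0.412],
    [0, 0, -0.412],
    [0, 0, -0.412],
    [0, 0, -0.412],
    [0, 0, -0.412],
    [0, 0, -0.412],
    [0, 0, -0.412],
    [0, 0, -0.412],
    [0, 0, -0.412],
    [0, 0, -0.412],
    [0, 0, -0.412]
  ],
  "translation": [
    [-0.4178, -0.2761, 0.1077],
    [-0.4178, -0.2761, 0.1077],
    [-0.4178, -0.2761, 0.1077],
    [-0.4178, -0.2761, 0.1077],
    [-0.4178, -0.2761, 0.1077],
    [-0.4178, -0.2761, 0.1077],
    [-0.4178, -0.2761, 0.1077],
    [-0.4178, -0.2761, 0.1077],
    [-0.4178, -0.2761, 0.1077],
    [-0.4178, -0.2761, 0.1077],
    [-0.4178, -0.2761, 0.1077],
    [-0.4178, -0.2761, 0.1077],
    [-0.4178, -0.2761, 0.1077],
    [-0.4178, -0.2761, 0.1077]
  ],
  "grip": [0.4, 0.4, 0.4, 0.4, 0.4, 0.4, 0.4, 0.4, 0.4, 0.4, 0.4, 0.4, 0.4, 0.4],
  "force": 15
}}

```text
clock: 3.45
tool_pos: [0.5283, 0.131, 0.1502]
eef_rot: [0.02, 1.0, 0.0, 0.0]
contact_force: [-0.3, 0.3, -0.3]
opening: 0.6
finger_force: 0.0
```

{"op": "jog_arm", "data": {
  "turn": [
    [0, 0, 0],
    [0, 0, 0],
    [0, 0, 0],
    [0, 0, 0],
    [0, 0, 0],
    [0, 0, 0],
    [0, 0, 0],
    [0, 0, 0],
    [0, 0, 0]
  ],
  "translation": [
    [0, 0, 0.05],
    [0, 0, 0.09],
    [0, 0, 0.11],
    [0, 0, 0.11],
    [0, 0, 0.11],
    [0, 0, 0.11],
    [0, 0, 0.11],
    [0, 0, 0.11],
    [0, 0, 0.11]
  ],
  "grip": [0.4, 0.4, 0.4, 0.4, 1, 1, 1, 1, 1],
  "force": 15
}}

```text
clock: 4.58
tool_pos: [0.5292, 0.1319, 0.0406]
eef_rot: [0.021, 1.0, 0.001, 0.001]
contact_force: [0.2, 3.7, 5.0]
opening: 0.291
finger_force: 15.0
```

Run:
```python
from h import *
plan((528.5,130.5,110,-2.4),(443,293,110,-2.4),(443,293,58,-2.4))
```

```text
t 4.58 pos [529.2 131.9  40.6] yaw -2.35 tilt [0.002 0.002] q [-0.21  0.94 -0.19  1.94  0.53  0.31  0.69] F [0.2 3.7 5. ] open 25.6
(528.5, 130.5, 110, -2.4) T [0.0005, -0.0013, -0.0694] turnz 0.001
(443, 293, 110, -2.4) T [0.0926, 0.1576, -0.0692] turnz 0.001
(443, 293, 58, -2.4) T [0.0927, 0.1575, -0.0172] turnz 0.001
```

{"op": "jog_arm", "data": {
  "turn": [
    [0, 0, 0],
    [0, 0, 0],
    [0, 0, 0],
    [0, 0, 0],
    [0, 0, 0],
    [0, 0, 0],
    [0, 0, 0],
    [0, 0, 0],
    [0, 0, 0],
    [0, 0, 0],
    [0, 0, 0],
    [0, 0, 0]
  ],
  "translation": [
    [0, 0, -0.04],
    [0, 0, -0.07],
    [0, 0, -0.07],
    [0.05, 0.08, -0.07],
    [0.093, 0.158, -0.07],
    [0.093, 0.158, -0.07],
    [0.093, 0.158, -0.07],
    [0.093, 0.158, -0.07],
    [0.093, 0.158, -0.04],
    [0.093, 0.158, -0.017],
    [0.093, 0.158, -0.017],
    [0.093, 0.158, -0.017]
  ],
  "grip": [1, 1, 1, 1, 1, 1, 1, 1, 1, 1, 1, 1],
  "force": 20
}}

```text
clock: 6.08
tool_pos: [0.443, 0.2909, 0.0573]
eef_rot: [0.022, 1.0, -0.0, 0.0]
contact_force: [-0.5, 1.0, -0.4]
opening: 0.291
finger_force: 20.0
```

{"op": "jog_arm", "data": {
  "turn": [
    [0, 0, 0],
    [0, 0, 0],
    [0, 0, 0],
    [0, 0, 0],
    [0, 0, 0],
    [0, 0, 0]
  ],
  "translation": [
    [0, 0, 0],
    [0, 0, 0],
    [0, 0, 0],
    [0, 0, -0.06],
    [0, 0, -0.1],
    [0, 0, -0.1]
  ],
  "grip": [0.4, 0.4, 0.4, 0.4, 0.4, 0.4]
}}

```text
clock: 6.82
tool_pos: [0.4436, 0.2934, 0.1599]
eef_rot: [0.021, 1.0, 0.002, 0.002]
contact_force: [0.1, -0.3, 0.5]
opening: 0.603
finger_force: 0.0
```

Run:
```python
from h import *
snap('top')
print(models.place_of('top','spent_1')); 
print([(d['position'],d['p']) for d in models.place_of('top','cartridge_1')],axes('top','cartridge_1',.02)[:3])
plan((435.7,-212.5,140,-6.7),(435.7,-212.5,29,-6.7))
```

```text
[]
[([0.4368, -0.2083, 0.015], 0.78), ([0.5382, -0.3779, 0.0121], 0.69), ([0.4468, 0.0822, 0.0319], 0.35)] [(0.92, array([ 538.4, -376.3,   83.9,   28.9]), np.float32(168.9)), (0.6, array([ 435.4, -211.5,   79.9,   31.9]), np.float32(177.0))]
t 7.03 pos [441.6 291.6 156.1] yaw -2.39 tilt [-0.001 -0.001] q [-0.5   0.73 -0.28  1.94  0.38  0.52  0.48] F [-0.4  0.5 -0.2] open 52.7
(435.7, -212.5, 140, -6.7) T [-0.0152, -0.5039, 0.0168] turnz 0.075
(435.7, -212.5, 29, -6.7) T [-0.0153, -0.5038, 0.1278] turnz 0.075
```

{"op": "jog_arm", "data": {
  "turn": [
    [0, 0, 0.075],
    [0, 0, 0.075],
    [0, 0, 0.075],
    [0, 0, 0.075],
    [0, 0, 0.075],
    [0, 0, 0.075],
    [0, 0, 0.075],
    [0, 0, 0.075],
    [0, 0, 0.075],
    [0, 0, 0.075],
    [0, 0, 0.075],
    [0, 0, 0.075],
    [0, 0, 0.075],
    [0, 0, 0.075]
  ],
  "translation": [
    [-0.053, -0.507, 0.017],
    [-0.053, -0.507, 0.017],
    [-0.053, -0.507, 0.017],
    [-0.053, -0.507, 0.017],
    [-0.053, -0.507, 0.017],
    [-0.053, -0.507, 0.017],
    [-0.053, -0.507, 0.017],
    [-0.053, -0.507, 0.017],
    [-0.053, -0.507, 0.017],
    [-0.053, -0.507, 0.017],
    [-0.053, -0.507, 0.017],
    [-0.053, -0.507, 0.017],
    [-0.053, -0.507, 0.017],
    [-0.053, -0.507, 0.017]
  ],
  "grip": [0.4, 0.4, 0.4, 0.4, 0.4, 0.4, 0.4, 0.4, 0.4, 0.4, 0.4, 0.4, 0.4, 0.4],
  "force": 5
}}

```text
clock: 8.78
tool_pos: [0.4741, -0.2161, 0.1401]
eef_rot: [0.058, 0.998, 0.0, 0.0]
contact_force: [0.5, 0.1, 0.2]
opening: 0.6
finger_force: 0.0
```

Run:
```python
from h import *
snap('top')
print([(d['position'],d['p']) for d in models.place_of('scene','cartridge_1')] if snap('scene') is not None else 0)
plan((473.5,-216.7,140,-6.7),(473.5,-216.7,27,-6.7))
```

```text
[([0.4384, -0.2089, 0.0101], 0.71), ([0.5434, -0.3733, 0.0144], 0.58)]
t 8.93 pos [ 473.9 -216.5  140. ] yaw -6.68 tilt [ 0. -0.] q [ 0.58  0.76 -0.39  1.97  0.57  0.51  1.23] F [-0.1  0.2 -0.2] open 53.1
(473.5, -216.7, 140, -6.7) T [0.0004, -0.0003, 0.0] turnz 0.0
(473.5, -216.7, 27, -6.7) T [0.0004, -0.0003, 0.113] turnz 0.0
```

Descend, pinch the nose end, open, then shift back 43 mm to grip just behind the middle.

{"op": "jog_arm", "data": {
  "turn": [
    [0, 0, 0],
    [0, 0, 0],
    [0, 0, 0],
    [0, 0, 0],
    [0, 0, 0],
    [0, 0, 0],
    [0, 0, 0],
    [0, 0, 0],
    [0, 0, 0]
  ],
  "translation": [
    [0, 0, 0.05],
    [0, 0, 0.095],
    [0, 0, 0.113],
    [0, 0, 0.113],
    [0, 0, 0.113],
    [0, 0, 0.113],
    [0, 0, 0.113],
    [0, 0, 0.113],
    [0, 0, 0.113]
  ],
  "grip": [0.4, 0.4, 0.4, 0.4, 1, 1, 1, 1, 1],
  "force": 4
}}

```text
clock: 10.05
tool_pos: [0.4743, -0.2167, 0.0274]
eef_rot: [0.058, 0.998, -0.0, 0.001]
contact_force: [0.9, 0.6, 1.5]
opening: 0.215
finger_force: 4.0
```

{"op": "jog_arm", "data": {
  "turn": [
    [0, 0, 0],
    [0, 0, 0],
    [0, 0, 0],
    [0, 0, 0],
    [0, 0, 0],
    [0, 0, 0],
    [0, 0, 0],
    [0, 0, 0],
    [0, 0, 0],
    [0, 0, 0]
  ],
  "translation": [
    [0, 0, 0],
    [0, 0, 0],
    [0.02, 0, -0.002],
    [0.043, 0, -0.002],
    [0.043, 0, -0.002],
    [0.043, 0, -0.002],
    [0.043, 0, -0.002],
    [0.043, 0, -0.002],
    [0.043, 0, -0.002],
    [0.043, 0, -0.002]
  ],
  "grip": [0.4, 0.4, 0.4, 0.4, 0.4, 1, 1, 1, 1, 1],
  "force": 20
}}

```text
clock: 11.3
tool_pos: [0.4313, -0.2116, 0.029]
eef_rot: [0.058, 0.998, 0.0, 0.0]
contact_force: [-0.8, -0.2, -0.3]
opening: 0.294
finger_force: 20.0
```

Run:
```python
from h import *
plan()
snap('top'); print(models.place_of('top','tray')[:1],models.place_of('top','tray_handle')[:1],models.place_of('top','tray_seat')[:1],axes('top','cartridge_1',.02)[:3])
```

```text
t 11.3 pos [ 431.3 -211.6   29. ] yaw -6.69 tilt [0. 0.] q [ 0.41  0.94 -0.09  2.13  0.76  0.1   1.06] F [-0.8 -0.2 -0.3] open 25.9
[{'position': [0.5386, 0.076, 0.0039], 'p': 0.67}] [{'position': [0.4473, 0.0825, 0.0294], 'p': 0.66}] [{'position': [0.5814, 0.0755, 0.0254], 'p': 0.84}] [(0.46, array([ 572.3, -383.3,   28.7,   17.9]), np.float32(74.3)), (0.23, array([ 687.4, -381. ,  135. ,   92.7]), np.float32(91.1))]
```

{"op": "jog_arm", "data": {
  "turn": [
    [0, 0, 0],
    [0, 0, 0],
    [0, 0, -0.075],
    [0, 0, -0.075],
    [0, 0, -0.075]
  ],
  "translation": [
    [0, 0, -0.05],
    [0, 0, -0.08],
    [0, 0, -0.08],
    [0, 0, -0.08],
    [0, 0, -0.08]
  ],
  "grip": [1, 1, 1, 1, 1],
  "force": 25
}}

```text
clock: 12.18
tool_pos: [0.4308, -0.2115, 0.1086]
eef_rot: [0.021, 1.0, 0.0, -0.0]
contact_force: [-0.6, 0.7, 0.4]
opening: 0.292
finger_force: 25.0
```

Run:
```python
from h import *
im=snap('top')
a=cv2.resize(im[200:300,205:305],None,fx=5.9,fy=5.9,interpolation=cv2.INTER_CUBIC)
cv2.imwrite('pics/c.png',a[:,:,::-1])
plan((525.3,27.4,100,-2.4),(525.3,27.4,41,-2.4))
```

```text
t 12.22 pos [ 430.9 -211.4  108.6] yaw -2.44 tilt [-0.001  0.   ] q [ 0.56  0.79 -0.33  2.11  0.71  0.35  1.18] F [ 0.1  0.8 -0.6] open 26.3
(525.3, 27.4, 100, -2.4) T [-0.0842, 0.2426, 0.0085] turnz -0.001
(525.3, 27.4, 41, -2.4) T [-0.0842, 0.2426, 0.0675] turnz -0.001
```

View pics/c.png

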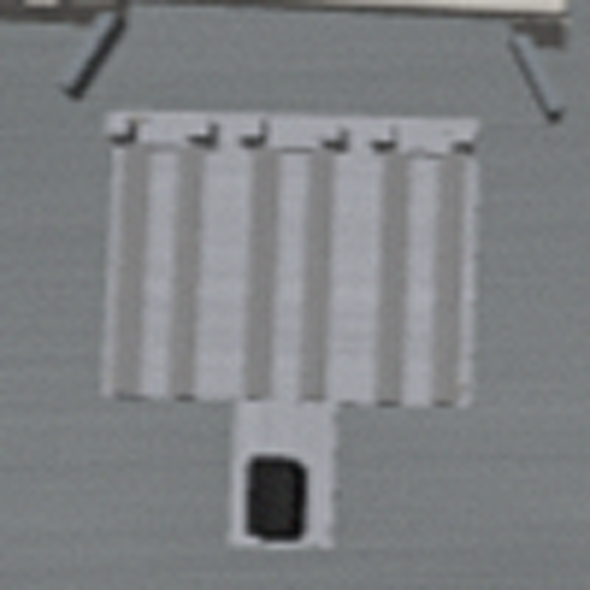

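Run:
```python
from h import *
def g(pts,z): 
    w=pix2w('top',np.array(pts)/5.9+[205,200],z)[:,:2]*1000; return np.round(w,1).tolist()
print('trail',g([(104,396),(469,405)],.005)); print('lead',g([(106,115),(478,121)],.005))
print('handle',g([(275,498)],.055))
print('grooves at row~290',g([(161,280),(289,283),(421,287)],.012))
```

```text
trail [[485.7, 151.0], [479.2, 6.3]]
lead [[598.8, 150.3], [593.0, 0.4]]
handle [[441.7, 79.6]]
grooves at row~290 [[530.6, 127.4], [528.4, 76.6], [525.7, 24.3]]
```

Crop c shows the empty tray, with its trailing edge from (104,396) to (469,405), its handle at (275,498) and its right groove at x ≈ 421. The tray origin works out to about (537,76) mm with yaw -2.4°.

{"op": "jog_arm", "data": {
  "turn": [
    [0, 0, 0],
    [0, 0, 0],
    [0, 0, 0],
    [0, 0, 0],
    [0, 0, 0],
    [0, 0, 0],
    [0, 0, 0],
    [0, 0, 0],
    [0, 0, 0],
    [0, 0, 0],
    [0, 0, 0],
    [0, 0, 0],
    [0, 0, 0],
    [0, 0, 0]
  ],
  "translation": [
    [-0.084, 0.24, 0.008],
    [-0.084, 0.24, 0.008],
    [-0.084, 0.24, 0.008],
    [-0.084, 0.24, 0.008],
    [-0.084, 0.24, 0.008],
    [-0.084, 0.24, 0.008],
    [-0.084, 0.24, 0.008],
    [-0.084, 0.24, 0.008],
    [-0.084, 0.24, 0.03],
    [-0.084, 0.24, 0.05],
    [-0.084, 0.24, 0.062],
    [-0.084, 0.24, 0.067],
    [-0.084, 0.24, 0.067],
    [-0.084, 0.24, 0.067]
  ],
  "grip": [1, 1, 1, 1, 1, 1, 1, 1, 1, 1, 1, 1, 1, 1],
  "force": 25
}}

```text
clock: 13.98
tool_pos: [0.5254, 0.0252, 0.0424]
eef_rot: [0.021, 1.0, 0.0, 0.0]
contact_force: [0.2, 1.5, -0.6]
opening: 0.292
finger_force: 25.0
```

{"op": "jog_arm", "data": {
  "turn": [
    [0, 0, 0],
    [0, 0, 0],
    [0, 0, 0],
    [0, 0, 0],
    [0, 0, 0],
    [0, 0, 0],
    [0, 0, 0],
    [0, 0, 0]
  ],
  "translation": [
    [0, 0, 0.0015],
    [0, 0, 0.0015],
    [0, 0, 0.0015],
    [0, 0, 0.0015],
    [0, 0, 0.0015],
    [0, 0, -0.03],
    [0, 0, -0.06],
    [0, 0, -0.06]
  ],
  "grip": [1, 1, 0.5, 0.5, 0.5, 0.5, 0.5, 0.5]
}}

```text
clock: 14.98
tool_pos: [0.5264, 0.0246, 0.1036]
eef_rot: [0.021, 1.0, 0.0, 0.002]
contact_force: [-0.3, 0.2, 0.4]
opening: 0.503
finger_force: 0.0
```

Run:
```python
from h import *
plan((486,24.7,100,-2.4))
snap('top');snap('scene')
print(axes('top','cartridge_1',.035)[:3]); print([(np.round(d['position'],3),d['p']) for c in('top','scene') for d in models.place_of(c,'cartridge_1')])
```

```text
t 14.97 pos [526.4  24.6 103.6] yaw -2.44 tilt [0.004 0.001] q [ 0.05  0.82 -0.31  1.98  0.58  0.42  0.83] F [-0.3  0.2  0.4] open 44.3
(486, 24.7, 100, -2.4) T [0.0404, -0.0016, 0.0034] turnz -0.001
[(0.64, array([ 537. , -372.1,   80.2,   28.2]), np.float32(168.6))]
[(array([ 0.542, -0.375,  0.011]), 0.82), (array([0.447, 0.083, 0.031]), 0.55), (array([ 0.543, -0.374,  0.012]), 0.76), (array([0.529, 0.027, 0.02 ]), 0.75), (array([0.652, 0.204, 0.129]), 0.21)]
```

{"op": "jog_arm", "data": {
  "turn": [
    [0, 0, 0],
    [0, 0, 0],
    [0, 0, 0],
    [0, 0, 0],
    [0, 0, 0],
    [0, 0, 0],
    [0, 0, 0],
    [0, 0, 0],
    [0, 0, 0],
    [0, 0, 0],
    [0, 0, 0],
    [0, 0, 0],
    [0, 0, 0],
    [0, 0, 0],
    [0, 0, 0],
    [0, 0, 0],
    [0, 0, 0]
  ],
  "translation": [
    [0.051, 0, 0],
    [0.051, 0, 0],
    [0.051, 0, 0],
    [0.051, 0, 0.03],
    [0.051, 0, 0.0615],
    [0.051, 0, 0.0615],
    [0.051, 0, 0.0615],
    [0.046, 0, 0.0615],
    [0.042, 0, 0.0615],
    [0.038, 0, 0.0615],
    [0.034, 0, 0.0615],
    [0.03, 0, 0.0615],
    [0.026, 0, 0.0615],
    [0.023, 0, 0.0615],
    [0.021, 0, 0.0615],
    [0.019, 0, 0.0615],
    [0.019, 0, 0.0615]
  ],
  "grip": [1, 1, 1, 1, 1, 1, 1, 1, 1, 1, 1, 1, 1, 1, 1, 1, 1]
}}

```text
clock: 17.35
tool_pos: [0.5058, 0.0255, 0.0404]
eef_rot: [0.021, 1.0, -0.0, -0.0]
contact_force: [-2.2, -0.2, 0.9]
opening: 0.005
finger_force: 0.9
```

{"op": "jog_arm", "data": {
  "turn": [
    [0, 0, 0],
    [0, 0, 0],
    [0, 0, 0]
  ],
  "translation": [
    [-0.002, 0, 0],
    [-0.004, 0, 0],
    [-0.004, 0, 0]
  ],
  "grip": [1, 1, 1]
}}

```text
clock: 17.73
tool_pos: [0.5102, 0.0253, 0.0404]
eef_rot: [0.021, 1.0, -0.0, -0.0]
contact_force: [-2.7, -0.1, 0.4]
opening: 0.007
finger_force: 1.4
```

{"op": "jog_arm", "data": {
  "turn": [
    [0, 0, 0],
    [0, 0, 0],
    [0, 0, 0]
  ],
  "translation": [
    [0.015, 0, 0],
    [0.015, 0, -0.05],
    [0.015, 0, -0.1]
  ],
  "grip": [1, 1, 0.4]
}}

```text
clock: 18.1
tool_pos: [0.4964, 0.0264, 0.1416]
eef_rot: [0.021, 1.0, 0.0, 0.001]
contact_force: [0.6, -0.2, -0.5]
opening: 0.093
finger_force: 0.0
```

Run:
```python
from h import *
plan((500.6,-369,140,169.5))
```

```text
t 18.1 pos [496.4  26.4 141.6] yaw -2.38 tilt [0.002 0.001] q [ 0.08  0.74 -0.37  2.05  0.58  0.46  0.81] F [ 0.6 -0.2 -0.5] open 8.2
(500.6, -369, 140, 169.5) T [-0.0206, -0.3949, 0.0013] turnz -3.0
```

{"op": "jog_arm", "data": {
  "turn": [
    [0, 0, -0.17],
    [0, 0, -0.34],
    [0, 0, -0.51],
    [0, 0, -0.68],
    [0, 0, -0.85],
    [0, 0, -1.02],
    [0, 0, -1.19],
    [0, 0, -1.36],
    [0, 0, -1.53],
    [0, 0, -1.7],
    [0, 0, -1.87],
    [0, 0, -2.04],
    [0, 0, -2.21],
    [0, 0, -2.38],
    [0, 0, -2.55],
    [0, 0, -2.72],
    [0, 0, -2.86],
    [0, 0, -3.0],
    [0, 0, -3.0],
    [0, 0, -3.0]
  ],
  "translation": [
    [-0.001, -0.023, 0],
    [-0.002, -0.046, 0],
    [-0.003, -0.07, 0],
    [-0.005, -0.093, 0],
    [-0.006, -0.116, 0],
    [-0.007, -0.14, 0],
    [-0.008, -0.163, 0],
    [-0.009, -0.186, 0],
    [-0.011, -0.21, 0],
    [-0.012, -0.233, 0],
    [-0.013, -0.256, 0],
    [-0.014, -0.28, 0],
    [-0.016, -0.303, 0],
    [-0.017, -0.326, 0],
    [-0.018, -0.35, 0],
    [-0.02, -0.373, 0],
    [-0.0206, -0.395, 0],
    [-0.0206, -0.395, 0.001],
    [-0.0206, -0.395, 0.001],
    [-0.0206, -0.395, 0.001]
  ],
  "grip": [0.4, 0.4, 0.4, 0.4, 0.4, 0.4, 0.4, 0.4, 0.4, 0.4, 0.4, 0.4, 0.4, 0.4, 0.4, 0.4, 0.4, 0.4, 0.4, 0.4],
  "force": 4
}}

```text
clock: 20.6
tool_pos: [0.3833, -0.13, 0.0383]
eef_rot: [0.979, -0.195, 0.04, 0.031]
contact_force: [0.4, 2.0, -1.8]
opening: 0.6
finger_force: 0.0
```

Run:
```python
from h import *
im=snap('top')
a=cv2.resize(im[200:300,205:305],None,fx=5.9,fy=5.9,interpolation=cv2.INTER_CUBIC)
cv2.imwrite('pics/d.png',a[:,:,::-1])
im=snap('scene')
print([(np.round(d['position'],3).tolist(),round(d['p'],2)) for c in('top','scene') for d in models.place_of(c,'cartridge_1')])
plan((500.6,-369,140,169.5),(500.6,-369,27,169.5))
```

```text
[([0.541, -0.378, 0.012], 0.85), ([0.56, 0.028, 0.024], 0.64), ([0.706, -0.207, -0.003], 0.15), ([0.562, 0.03, 0.02], 0.68), ([0.543, -0.374, 0.014], 0.59), ([0.441, 0.296, -0.003], 0.44)]
t 20.8 pos [ 382.7 -131.4   39.5] yaw 157.26 tilt [ 0.067 -0.084] q [ 0.69  1.1  -0.93  2.41  1.78  0.89  2.65] F [-0.7  0.4  0.3] open 52.8
(500.6, -369, 140, 169.5) T [0.2083, 0.1785, -0.0722] turnz -0.214
(500.6, -369, 27, 169.5) T [0.1977, 0.1727, 0.0402] turnz -0.214
```

View pics/d.png

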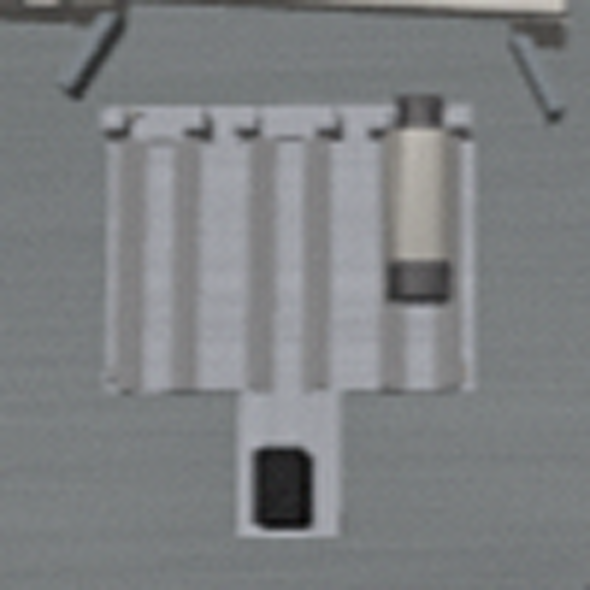

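Crop d shows cartridge A with its nose in the notch at (418,112) and its shoulder on the stop. Joint 7 wound the wrong way and hit its limit, so I'll unwind it the other way.

{"op": "jog_arm", "data": {
  "turn": [
    [0, 0, 0.17],
    [0, 0, 0.34],
    [0, 0, 0.51],
    [0, 0, 0.68],
    [0, 0, 0.85],
    [0, 0, 1.02],
    [0, 0, 1.19],
    [0, 0, 1.36],
    [0, 0, 1.5]
  ],
  "translation": [
    [0, 0, -0.03],
    [0, 0, -0.05],
    [0, 0, -0.05],
    [0, 0, -0.05],
    [0, 0, -0.05],
    [0, 0, -0.05],
    [0, 0, -0.05],
    [0, 0, -0.05],
    [0, 0, -0.05]
  ],
  "grip": [0.4, 0.4, 0.4, 0.4, 0.4, 0.4, 0.4, 0.4, 0.4]
}}

```text
clock: 21.92
tool_pos: [0.3789, -0.1255, 0.0896]
eef_rot: [-0.582, 0.812, -0.051, 0.005]
contact_force: [0.1, -0.2, 0.8]
opening: 0.6
finger_force: 0.0
```

```bash
cat >> h.py <<'E'
def plan6(*wps):
    plan(); s=r.get_state(); Q=R.from_quat(s['eef_rot']); p=np.array(s['tool_pos'])
    for x,y,z,w in wps:
        a=np.radians(w); T=R.from_matrix(np.c_[[-np.cos(a),-np.sin(a),0],[-np.sin(a),np.cos(a),0],[0,0,-1]])
        print((x,y,z,w),'T',np.round(Q.inv().apply(np.array([x,y,z])/1000-p),4).tolist(),'rotvec',np.round((Q.inv()*T).as_rotvec(),3).tolist())
E
python3 - <<'E'
from h import *
plan6((500.6,-369,160,-2.4))
E
```

```text
t 21.93 pos [ 378.9 -125.5   89.6] yaw 71.39 tilt [ 0.068 -0.077] q [ 0.76  1.02 -1.09  2.41  1.59  0.94  1.27] F [ 0.1 -0.2  0.8] open 52.8
(500.6, -369, 160, -2.4) T [0.1944, -0.1986, -0.043] rotvec [-0.11, 0.013, 1.284]
```

{"op": "jog_arm", "data": {
  "turn": [
    [-0.11, 0.013, 1.284],
    [-0.11, 0.013, 1.284],
    [-0.11, 0.013, 1.284],
    [-0.11, 0.013, 1.284],
    [-0.11, 0.013, 1.284],
    [-0.11, 0.013, 1.284],
    [-0.11, 0.013, 1.284],
    [-0.11, 0.013, 1.284],
    [-0.11, 0.013, 1.284],
    [-0.11, 0.013, 1.284],
    [-0.11, 0.013, 1.284],
    [-0.11, 0.013, 1.284]
  ],
  "translation": [
    [0, 0, -0.043],
    [0, 0, -0.043],
    [0.19, -0.195, -0.043],
    [0.1944, -0.1986, -0.043],
    [0.1944, -0.1986, -0.043],
    [0.1944, -0.1986, -0.043],
    [0.1944, -0.1986, -0.043],
    [0.1944, -0.1986, -0.043],
    [0.1944, -0.1986, -0.043],
    [0.1944, -0.1986, -0.043],
    [0.1944, -0.1986, -0.043],
    [0.1944, -0.1986, -0.043]
  ],
  "grip": [0.4, 0.4, 0.4, 0.4, 0.4, 0.4, 0.4, 0.4, 0.4, 0.4, 0.4, 0.4]
}}

```text
clock: 23.42
tool_pos: [0.5012, -0.3693, 0.16]
eef_rot: [0.018, 1.0, -0.002, -0.002]
contact_force: [0.6, -0.9, 0.2]
opening: 0.604
finger_force: 0.0
```

Run:
```python
from h import *
plan6((500.6,-369,140,169.5),(500.6,-369,140,-95))
```

```text
t 23.43 pos [ 501.2 -369.3  160. ] yaw -2.09 tilt [-0.004 -0.004] q [ 1.05  0.99 -0.98  1.64  0.93  1.05  1.31] F [ 0.6 -0.9  0.2] open 53.2
(500.6, -369, 140, 169.5) T [0.0006, 0.0004, 0.02] rotvec [0.005, -0.007, -2.995]
(500.6, -369, 140, -95) T [0.0006, 0.0004, 0.02] rotvec [-0.006, 0.001, 1.622]
```

{"op": "jog_arm", "data": {
  "turn": [
    [-0.006, 0.001, 1.644],
    [-0.006, 0.001, 1.644],
    [-0.006, 0.001, 1.644],
    [-0.006, 0.001, 1.644],
    [-0.006, 0.001, 1.644],
    [-0.006, 0.001, 1.644],
    [-0.006, 0.001, 1.644],
    [-0.006, 0.001, 1.644],
    [-0.006, 0.001, 1.644],
    [-0.006, 0.001, 1.644]
  ],
  "translation": [
    [0, 0, 0],
    [0, 0, 0],
    [0, 0, 0],
    [0, 0, 0],
    [0, 0, 0],
    [0, 0, 0],
    [0, 0, 0],
    [0, 0, 0],
    [0, 0, 0.02],
    [0, 0, 0.02]
  ],
  "grip": [0.4, 0.4, 0.4, 0.4, 0.4, 0.4, 0.4, 0.4, 0.4, 0.4]
}}

```text
clock: 24.68
tool_pos: [0.5003, -0.3693, 0.139]
eef_rot: [0.744, 0.668, -0.001, -0.001]
contact_force: [0.4, 0.0, 0.1]
opening: 0.597
finger_force: 0.0
```

{"op": "jog_arm", "data": {
  "turn": [
    [0, 0, 1.644],
    [0, 0, 1.644],
    [0, 0, 1.644],
    [0, 0, 1.644],
    [0, 0, 1.644],
    [0, 0, 1.644],
    [0, 0, 1.644],
    [0, 0, 1.644],
    [0, 0, 1.644],
    [0, 0, 1.644],
    [0, 0, 1.644]
  ],
  "translation": [
    [0, 0, 0],
    [0, 0, 0],
    [0, 0, 0],
    [0, 0, 0],
    [0, 0, 0],
    [0, 0, 0],
    [0, 0, 0],
    [0, 0, 0],
    [0, 0, 0],
    [0, 0, 0],
    [0, 0, 0]
  ],
  "grip": [0.4, 0.4, 0.4, 0.4, 0.4, 0.4, 0.4, 0.4, 0.4, 0.4, 0.4]
}}

```text
clock: 26.05
tool_pos: [0.5014, -0.3697, 0.1402]
eef_rot: [0.996, -0.09, 0.0, -0.0]
contact_force: [0.9, 0.8, -0.3]
opening: 0.601
finger_force: 0.0
```

Run:
```python
from h import *
plan6((501,-369.2,140,169.5),(501,-369.2,27,169.5))
snap('scene'); print([(np.round(d['position'],3).tolist(),round(d['p'],2)) for d in models.place_of('scene','cartridge_1')])
```

```text
t 26.05 pos [ 501.4 -369.7  140.2] yaw 169.68 tilt [0. 0.] q [ 0.65  0.84 -0.16  1.67  0.19  0.65 -1.36] F [ 0.9  0.8 -0.3] open 52.8
(501, -369.2, 140, 169.5) T [-0.0005, -0.0004, 0.0002] rotvec [-0.0, -0.0, 0.003]
(501, -369.2, 27, 169.5) T [-0.0005, -0.0004, 0.1132] rotvec [-0.0, -0.0, 0.003]
[([0.545, -0.376, 0.014], 0.62), ([0.56, 0.029, 0.019], 0.46)]
```

{"op": "jog_arm", "data": {
  "turn": [
    [0, 0, 0],
    [0, 0, 0],
    [0, 0, 0],
    [0, 0, 0],
    [0, 0, 0],
    [0, 0, 0],
    [0, 0, 0],
    [0, 0, 0],
    [0, 0, 0]
  ],
  "translation": [
    [0, 0, 0.05],
    [0, 0, 0.095],
    [0, 0, 0.113],
    [0, 0, 0.113],
    [0, 0, 0.113],
    [0, 0, 0.113],
    [0, 0, 0.113],
    [0, 0, 0.113],
    [0, 0, 0.113]
  ],
  "grip": [0.4, 0.4, 0.4, 0.4, 1, 1, 1, 1, 1],
  "force": 4
}}

```text
clock: 27.28
tool_pos: [0.5015, -0.3702, 0.0275]
eef_rot: [0.996, -0.092, 0.0, 0.0]
contact_force: [-0.9, 0.2, 3.3]
opening: 0.215
finger_force: 4.0
```

{"op": "jog_arm", "data": {
  "turn": [
    [0, 0, 0],
    [0, 0, 0],
    [0, 0, 0],
    [0, 0, 0],
    [0, 0, 0],
    [0, 0, 0],
    [0, 0, 0],
    [0, 0, 0],
    [0, 0, 0],
    [0, 0, 0]
  ],
  "translation": [
    [0, 0, 0],
    [0, 0, 0],
    [0.02, 0, -0.002],
    [0.043, 0, -0.002],
    [0.043, 0, -0.002],
    [0.043, 0, -0.002],
    [0.043, 0, -0.002],
    [0.043, 0, -0.002],
    [0.043, 0, -0.002],
    [0.043, 0, -0.002]
  ],
  "grip": [0.4, 0.4, 0.4, 0.4, 0.4, 1, 1, 1, 1, 1],
  "force": 20
}}

```text
clock: 28.52
tool_pos: [0.5432, -0.3778, 0.0289]
eef_rot: [0.996, -0.092, -0.0, 0.0]
contact_force: [-0.8, -0.3, -0.2]
opening: 0.291
finger_force: 20.0
```

Run:
```python
from h import *
def g(pts,z): 
    w=pix2w('top',np.array(pts)/5.9+[205,200],z)[:,:2]*1000; return np.round(w,1).tolist()
print('trail',g([(104,391),(473,390)],.005)); print('lead',g([(101,107),(473,105)],.005))
print('handle',g([(284,487)],.055))
print('grooves',g([(160,280),(288,280),(420,280)],.012))
print('cart',g([(418,97),(418,302)],.034))
plan()
```

```text
trail [[487.7, 151.0], [485.1, 4.6]]
lead [[602.1, 152.3], [599.6, 2.3]]
handle [[445.8, 76.1]]
grooves [[530.6, 127.8], [529.6, 77.0], [528.5, 24.6]]
cart [[598.2, 23.5], [517.3, 24.9]]
t 28.52 pos [ 543.2 -377.8   28.9] yaw 169.45 tilt [-0. -0.] q [ 0.6   1.04 -0.13  1.57  0.21  0.55 -1.4 ] F [-0.8 -0.3 -0.2] open 25.6
```

{"op": "jog_arm", "data": {
  "turn": [
    [0, 0, 0],
    [0, 0, 0],
    [0, 0, -0.17],
    [0, 0, -0.34],
    [0, 0, -0.51],
    [0, 0, -0.68],
    [0, 0, -0.85],
    [0, 0, -1.02],
    [0, 0, -1.19],
    [0, 0, -1.36],
    [0, 0, -1.53],
    [0, 0, -1.654],
    [0, 0, -1.654]
  ],
  "translation": [
    [0, 0, -0.04],
    [0, 0, -0.09],
    [0, 0, -0.1],
    [0, 0, -0.1],
    [0, 0, -0.1],
    [0, 0, -0.1],
    [0, 0, -0.1],
    [0, 0, -0.1],
    [0, 0, -0.1],
    [0, 0, -0.1],
    [0, 0, -0.1],
    [0, 0, -0.1],
    [0, 0, -0.1]
  ],
  "grip": [1, 1, 1, 1, 1, 1, 1, 1, 1, 1, 1, 1, 1],
  "force": 25
}}

```text
clock: 30.15
tool_pos: [0.5432, -0.378, 0.1287]
eef_rot: [0.742, 0.67, -0.0, -0.0]
contact_force: [-0.7, -0.7, 0.1]
opening: 0.293
finger_force: 25.0
```

Run:
```python
from h import *
plan6((532,128.5,130,-1),(532,128.5,42,-1))
```

```text
t 30.15 pos [ 543.2 -378.   128.7] yaw -95.88 tilt [-0.  0.] q [ 0.84  0.95 -0.6   1.53  0.65  0.86 -0.1 ] F [-0.7 -0.7  0.1] open 25.7
(532, 128.5, 130, -1) T [0.5027, -0.063, -0.0013] rotvec [-0.0, -0.0, -1.656]
(532, 128.5, 42, -1) T [0.5027, -0.063, 0.0867] rotvec [-0.0, -0.0, -1.656]
```

{"op": "jog_arm", "data": {
  "turn": [
    [0, 0, -0.17],
    [0, 0, -0.34],
    [0, 0, -0.51],
    [0, 0, -0.68],
    [0, 0, -0.85],
    [0, 0, -1.02],
    [0, 0, -1.19],
    [0, 0, -1.36],
    [0, 0, -1.53],
    [0, 0, -1.656],
    [0, 0, -1.656],
    [0, 0, -1.656],
    [0, 0, -1.656]
  ],
  "translation": [
    [0.05, -0.006, -0.001],
    [0.1, -0.0125, -0.001],
    [0.15, -0.019, -0.001],
    [0.2, -0.025, -0.001],
    [0.25, -0.031, -0.001],
    [0.3, -0.038, -0.001],
    [0.35, -0.044, -0.001],
    [0.4, -0.05, -0.001],
    [0.45, -0.056, -0.001],
    [0.5027, -0.063, -0.001],
    [0.5027, -0.063, -0.001],
    [0.5027, -0.063, -0.001],
    [0.5027, -0.063, -0.001]
  ],
  "grip": [1, 1, 1, 1, 1, 1, 1, 1, 1, 1, 1, 1, 1],
  "force": 25
}}

```text
clock: 31.78
tool_pos: [0.5316, 0.1267, 0.1295]
eef_rot: [0.01, 1.0, -0.001, -0.0]
contact_force: [0.2, -0.4, -0.6]
opening: 0.293
finger_force: 25.0
```

Run:
```python
from h import *
plan6((532,128.5,42,-1))
snap('scene','s1.png')
```

```text
t 31.77 pos [531.6 126.7 129.5] yaw -1.1 tilt [-0.    -0.002] q [ 0.18  0.93 -0.89  1.89  0.99  0.84  0.3 ] F [ 0.2 -0.4 -0.6] open 25.8
(532, 128.5, 42, -1) T [-0.0003, 0.002, 0.0875] rotvec [-0.002, -0.0, -0.002]
```

View pics/s1.png

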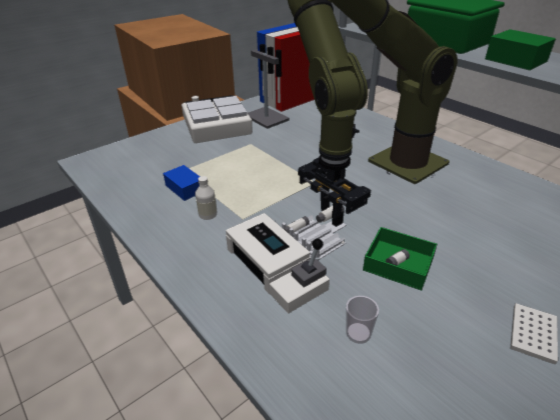

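The scene view shows the spent cartridge in the bin at (398,258), A seated at (297,223) and B held at (327,213). Lowering B now.

{"op": "jog_arm", "data": {
  "turn": [
    [0, 0, 0],
    [0, 0, 0],
    [0, 0, 0],
    [0, 0, 0],
    [0, 0, 0],
    [0, 0, 0]
  ],
  "translation": [
    [0, 0.001, 0.04],
    [0, 0.001, 0.06],
    [0, 0.001, 0.075],
    [0, 0.001, 0.083],
    [0, 0.001, 0.088],
    [0, 0.001, 0.088]
  ],
  "grip": [1, 1, 1, 1, 1, 1]
}}

```text
clock: 32.58
tool_pos: [0.5317, 0.1298, 0.0421]
eef_rot: [0.008, 1.0, 0.0, 0.0]
contact_force: [-0.3, -0.5, -1.1]
opening: 0.29
finger_force: 25.0
```

{"op": "jog_arm", "data": {
  "turn": [
    [0, 0, 0],
    [0, 0, 0],
    [0, 0, 0],
    [0, 0, 0],
    [0, 0, 0],
    [0, 0, 0],
    [0, 0, 0],
    [0, 0, 0]
  ],
  "translation": [
    [0, 0, 0.001],
    [0, 0, 0.001],
    [0, 0, 0.001],
    [0, 0, 0.001],
    [0, 0, 0.001],
    [0, 0, -0.03],
    [0, 0, -0.06],
    [0, 0, -0.06]
  ],
  "grip": [1, 1, 0.5, 0.5, 0.5, 0.5, 0.5, 0.5]
}}

```text
clock: 33.58
tool_pos: [0.5325, 0.1304, 0.1036]
eef_rot: [0.008, 1.0, 0.001, 0.002]
contact_force: [0.2, -0.2, -0.2]
opening: 0.501
finger_force: 0.0
```

Run:
```python
from h import *
snap('top');snap('scene')
print([(np.round(d['position'],3).tolist(),round(d['p'],2)) for c in('top','scene') for n in ('cartridge_1','tray_handle') for d in models.place_of(c,n)])
plan6((479,129.5,100,-1),(479,129.5,41,-1))
```

```text
[([0.539, 0.128, 0.019], 0.62), ([0.449, 0.08, 0.032], 0.92), ([0.541, 0.134, 0.026], 0.5), ([0.56, 0.027, 0.02], 0.47), ([0.449, 0.081, 0.027], 0.64)]
t 33.88 pos [530.9 129.3 100.8] yaw -0.89 tilt [-0.002 -0.001] q [ 0.15  0.97 -0.85  1.9   1.05  0.8   0.26] F [-0.2  0.9 -0.3] open 44.1
(479, 129.5, 100, -1) T [0.0519, -0.0007, 0.0008] rotvec [-0.001, -0.002, 0.002]
(479, 129.5, 41, -1) T [0.0518, -0.0006, 0.0598] rotvec [-0.001, -0.002, 0.002]
```

{"op": "jog_arm", "data": {
  "turn": [
    [0, 0, 0],
    [0, 0, 0],
    [0, 0, 0],
    [0, 0, 0],
    [0, 0, 0],
    [0, 0, 0],
    [0, 0, 0],
    [0, 0, 0],
    [0, 0, 0],
    [0, 0, 0],
    [0, 0, 0],
    [0, 0, 0],
    [0, 0, 0],
    [0, 0, 0],
    [0, 0, 0],
    [0, 0, 0],
    [0, 0, 0]
  ],
  "translation": [
    [0.052, 0, 0],
    [0.052, 0, 0],
    [0.052, 0, 0],
    [0.052, 0, 0.03],
    [0.052, 0, 0.06],
    [0.052, 0, 0.06],
    [0.052, 0, 0.06],
    [0.047, 0, 0.06],
    [0.043, 0, 0.06],
    [0.039, 0, 0.06],
    [0.035, 0, 0.06],
    [0.031, 0, 0.06],
    [0.027, 0, 0.06],
    [0.023, 0, 0.06],
    [0.019, 0, 0.06],
    [0.017, 0, 0.06],
    [0.017, 0, 0.06]
  ],
  "grip": [1, 1, 1, 1, 1, 1, 1, 1, 1, 1, 1, 1, 1, 1, 1, 1, 1]
}}

```text
clock: 36.0
tool_pos: [0.5143, 0.1299, 0.0417]
eef_rot: [0.008, 1.0, -0.0, -0.0]
contact_force: [-2.3, 0.3, 2.4]
opening: 0.003
finger_force: 1.3
```

{"op": "jog_arm", "data": {
  "turn": [
    [0, 0, 0],
    [0, 0, 0],
    [0, 0, 0],
    [0, 0, 0],
    [0, 0, 0],
    [0, 0, 0]
  ],
  "translation": [
    [-0.002, 0, 0],
    [-0.004, 0, 0],
    [-0.004, 0, 0],
    [0.016, 0, 0],
    [0.016, 0, -0.05],
    [0.016, 0, -0.08]
  ],
  "grip": [1, 1, 1, 1, 1, 1]
}}

```text
clock: 36.75
tool_pos: [0.5002, 0.1305, 0.1236]
eef_rot: [0.008, 1.0, 0.0, 0.002]
contact_force: [-0.4, -1.1, -0.0]
opening: 0.007
finger_force: 0.0
```

{"op": "jog_arm", "data": {
  "turn": [
    [0, 0, 0],
    [0, 0, 0],
    [0, 0, 0],
    [0, 0, 0],
    [0, 0, 0],
    [0, 0, 0]
  ],
  "translation": [
    [0.09, -0.05, 0],
    [0.09, -0.05, 0],
    [0.09, -0.05, 0],
    [0.09, -0.05, 0],
    [0.09, -0.05, 0],
    [0.09, -0.05, 0]
  ],
  "grip": [0.4, 0.4, 0.4, 0.4, 0.4, 0.4]
}}

```text
clock: 37.5
tool_pos: [0.4086, 0.0822, 0.1217]
eef_rot: [0.008, 1.0, 0.0, 0.0]
contact_force: [0.1, -0.3, 0.7]
opening: 0.596
finger_force: 0.0
```

Run:
```python
from h import *
im=snap('top')
a=cv2.resize(im[190:300,200:310],None,fx=5.4,fy=5.4,interpolation=cv2.INTER_CUBIC)
cv2.imwrite('pics/e.png',a[:,:,::-1])
plan()
```

```text
t 37.55 pos [408.4  82.1 121.7] yaw -0.91 tilt [0.001 0.   ] q [ 0.17  0.82 -0.79  2.27  1.23  0.58 -0.05] F [0.3 0.3 0.5] open 53.2
```

View pics/e.png

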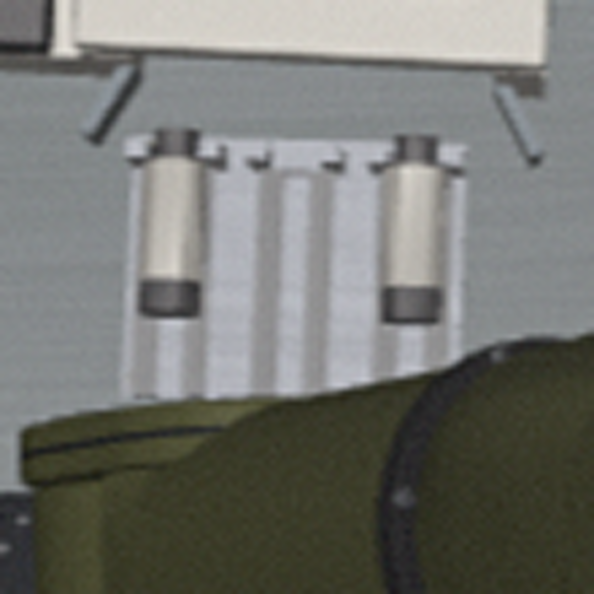

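Run:
```python
from h import *
def g(pts,z): 
    w=pix2w('top',np.array(pts)/5.4+[200,190],z)[:,:2]*1000; return np.round(w,1).tolist()
print('lead',g([(125,138),(466,147)],.02))
print('side edges L',g([(126,170),(122,395)],.005),'R',g([(466,170),(461,370)],.005))
print('carts',g([(178,130),(170,317)],.034),g([(417,137),(411,323)],.034))
print('reader',g([(78,45),(546,68)],.07),'guides',g([(92,142),(534,163)],.04))
snap('scene');print(models.place_of('scene','tray_handle')[:1],models.place_of('scene','tray')[:1],models.place_of('scene','reader')[:1],models.place_of('scene','reader_stop')[:1])
```

```text
lead [[605.5, 147.9], [598.3, -0.5]]
side edges L [[593.9, 149.4], [495.0, 151.0]] R [[590.6, -0.2], [502.8, 3.7]]
carts [[606.0, 123.2], [525.2, 126.8]] [[600.7, 20.3], [520.4, 24.2]]
reader [[636.7, 161.3], [622.4, -35.1]] guides [[600.5, 159.5], [587.2, -29.6]]
[{'position': [0.4541, 0.0831, 0.0253], 'p': 0.69}] [{'position': [0.546, 0.0769, 0.0029], 'p': 0.82}] [{'position': [0.6279, 0.0671, 0.0036], 'p': 0.56}] [{'position': [0.7253, 0.0617, -0.0026], 'p': 0.83}]
```

Crop e shows both noses in their notches, at (178,140) and (417,148), with the shoulders on the stops and the middle groove empty. Now I'll grip the handle.

Run:
```python
from h import *
plan6((450,79.5,120,-2.8),(450,79.5,36,-2.8))
```

```text
t 37.8 pos [407.8  81.7 121.8] yaw -0.9 tilt [ 0. -0.] q [ 0.17  0.82 -0.79  2.28  1.23  0.58 -0.05] F [-0.5 -0.9 -0.8] open 52.6
(450, 79.5, 120, -2.8) T [-0.0423, -0.0015, 0.0018] rotvec [-0.0, 0.0, 0.033]
(450, 79.5, 36, -2.8) T [-0.0423, -0.0015, 0.0858] rotvec [-0.0, 0.0, 0.033]
```

{"op": "jog_arm", "data": {
  "turn": [
    [0, 0, 0.033],
    [0, 0, 0.033],
    [0, 0, 0.033],
    [0, 0, 0.033],
    [0, 0, 0.033],
    [0, 0, 0.033],
    [0, 0, 0.033],
    [0, 0, 0.033],
    [0, 0, 0.033],
    [0, 0, 0.033],
    [0, 0, 0.033],
    [0, 0, 0.033]
  ],
  "translation": [
    [-0.0423, -0.0015, 0],
    [-0.0423, -0.0015, 0],
    [-0.0423, -0.0015, 0],
    [-0.0423, -0.0015, 0.04],
    [-0.0423, -0.0015, 0.07],
    [-0.0423, -0.0015, 0.086],
    [-0.0423, -0.0015, 0.086],
    [-0.0423, -0.0015, 0.086],
    [-0.0423, -0.0015, 0.086],
    [-0.0423, -0.0015, 0.086],
    [-0.0423, -0.0015, 0.086],
    [-0.0423, -0.0015, 0.086]
  ],
  "grip": [0.4, 0.4, 0.4, 0.4, 0.4, 0.4, 0.4, 1, 1, 1, 1, 1],
  "force": 20
}}

```text
clock: 39.3
tool_pos: [0.4502, 0.0804, 0.0363]
eef_rot: [0.024, 1.0, 0.001, 0.0]
contact_force: [-0.1, 3.2, 5.1]
opening: 0.222
finger_force: 20.0
```

Run:
```python
from h import *
plan6((475,75.3,36,-4),(565,69,36,-4),(568,68.8,36,-4))
```

```text
t 39.3 pos [450.2  80.4  36.3] yaw -2.71 tilt [0.001 0.001] q [ 0.11  1.   -0.65  2.18  1.45  0.54 -0.19] F [-0.1  3.2  5.1] open 19.6
(475, 75.3, 36, -4) T [-0.025, -0.0039, 0.0003] rotvec [0.001, 0.001, 0.023]
(565, 69, 36, -4) T [-0.1152, -0.006, 0.0004] rotvec [0.001, 0.001, 0.023]
(568, 68.8, 36, -4) T [-0.1182, -0.006, 0.0004] rotvec [0.001, 0.001, 0.023]
```

{"op": "jog_arm", "data": {
  "turn": [
    [0, 0, 0.01],
    [0, 0, 0.023],
    [0, 0, 0.023],
    [0, 0, 0.023],
    [0, 0, 0.023],
    [0, 0, 0.023],
    [0, 0, 0.023],
    [0, 0, 0.023],
    [0, 0, 0.023],
    [0, 0, 0.023],
    [0, 0, 0.023],
    [0, 0, 0.023],
    [0, 0, 0.023],
    [0, 0, 0.023],
    [0, 0, 0.023],
    [0, 0, 0.023],
    [0, 0, 0.023],
    [0, 0, 0.023]
  ],
  "translation": [
    [-0.002, 0, 0],
    [-0.005, -0.001, 0],
    [-0.009, -0.002, 0],
    [-0.014, -0.003, 0],
    [-0.02, -0.0035, 0],
    [-0.026, -0.004, 0],
    [-0.032, -0.0041, 0],
    [-0.038, -0.0042, 0],
    [-0.044, -0.0044, 0],
    [-0.05, -0.0045, 0],
    [-0.056, -0.0047, 0],
    [-0.062, -0.0048, 0],
    [-0.068, -0.0049, 0],
    [-0.074, -0.005, 0],
    [-0.08, -0.0052, 0],
    [-0.086, -0.0053, 0],
    [-0.09, -0.0054, 0],
    [-0.09, -0.0054, 0]
  ],
  "grip": [1, 1, 1, 1, 1, 1, 1, 1, 1, 1, 1, 1, 1, 1, 1, 1, 1, 1],
  "force": 20
}}

```text
clock: 41.55
tool_pos: [0.5364, 0.0698, 0.0362]
eef_rot: [0.035, 0.999, -0.001, -0.003]
contact_force: [-7.2, 0.7, 9.9]
opening: 0.224
finger_force: 20.0
```

Run:
```python
from h import *
plan6((565,69,36,-4))
```

```text
t 41.55 pos [536.4  69.8  36.2] yaw -4.06 tilt [-0.005 -0.001] q [ 0.19  1.04 -0.71  1.93  1.15  0.66  0.22] F [-7.2  0.7  9.9] open 19.7
(565, 69, 36, -4) T [-0.0286, 0.0013, 0.0] rotvec [-0.001, -0.005, -0.001]
```

{"op": "jog_arm", "data": {
  "turn": [
    [0, 0, 0],
    [0, 0, 0],
    [0, 0, 0],
    [0, 0, 0],
    [0, 0, 0],
    [0, 0, 0]
  ],
  "translation": [
    [-0.001, 0, -0.001],
    [-0.004, 0, -0.001],
    [-0.007, 0, -0.001],
    [-0.01, 0, -0.001],
    [-0.013, 0, -0.001],
    [-0.014, 0, -0.001]
  ],
  "grip": [1, 1, 1, 1, 1, 1]
}}

```text
clock: 42.3
tool_pos: [0.5518, 0.068, 0.0364]
eef_rot: [0.036, 0.999, -0.001, -0.002]
contact_force: [-5.3, 1.3, 3.3]
opening: 0.228
finger_force: 20.0
```

Run:
```python
from h import *
plan6((565,69,36,-4))
snap('scene'); print(models.place_of('scene','tray_handle')[:1])
im=snap('top')
cv2.imwrite('pics/f.png',cv2.resize(im[150:270,200:310],None,fx=4.9,fy=4.9,interpolation=cv2.INTER_CUBIC)[:,:,::-1])
```

```text
t 42.3 pos [551.8  68.   36.4] yaw -4.13 tilt [-0.004 -0.002] q [ 0.2   1.05 -0.72  1.88  1.12  0.69  0.27] F [-5.3  1.3  3.3] open 20.0
(565, 69, 36, -4) T [-0.0131, 0.0019, 0.0003] rotvec [-0.002, -0.004, -0.002]
[{'position': [0.5546, 0.0656, 0.0279], 'p': 0.76}]
```

View pics/f.png

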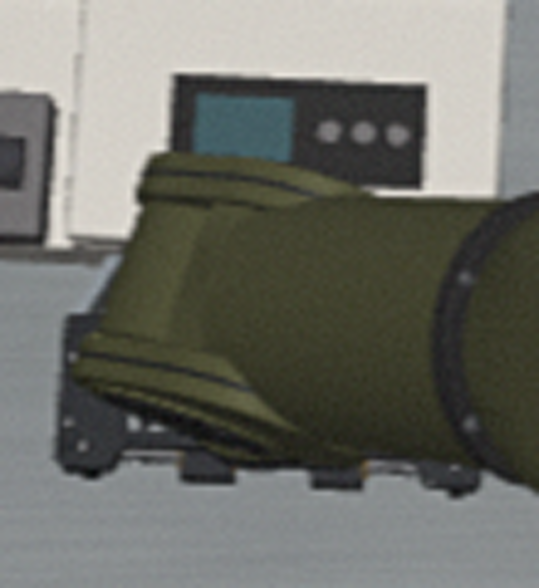

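Crop f shows only the wrist hiding the tray, so I'll carry on by force.

{"op": "jog_arm", "data": {
  "turn": [
    [0, 0, 0],
    [0, 0, 0],
    [0, 0, 0],
    [0, 0, 0],
    [0, 0, 0],
    [0, 0, 0],
    [0, 0, 0]
  ],
  "translation": [
    [-0.002, 0, 0],
    [-0.004, 0, 0],
    [-0.006, 0, 0],
    [-0.008, 0, 0],
    [-0.01, 0, 0],
    [-0.011, 0, 0],
    [-0.011, 0, 0]
  ],
  "grip": [1, 1, 1, 1, 1, 1, 1],
  "force": 30
}}

```text
clock: 43.32
tool_pos: [0.5638, 0.0679, 0.0365]
eef_rot: [0.036, 0.999, -0.0, -0.001]
contact_force: [-5.5, 0.4, -1.5]
opening: 0.23
finger_force: 30.0
```

{"op": "jog_arm", "data": {
  "turn": [
    [0, 0, 0],
    [0, 0, 0],
    [0, 0, 0],
    [0, 0, 0]
  ],
  "translation": [
    [-0.001, 0, 0],
    [-0.003, 0, 0],
    [-0.004, 0, 0],
    [-0.004, 0, 0]
  ],
  "grip": [1, 1, 1, 1]
}}

```text
clock: 43.82
tool_pos: [0.5641, 0.0682, 0.0364]
eef_rot: [0.035, 0.999, -0.0, -0.004]
contact_force: [-12.3, 1.8, 5.2]
opening: 0.224
finger_force: 30.0
```

{"op": "jog_arm", "data": {
  "turn": [
    [0, 0, 0],
    [0, 0, 0],
    [0, 0, 0],
    [0, 0, 0]
  ],
  "translation": [
    [-0.002, 0, 0],
    [-0.004, 0, 0],
    [-0.004, 0, 0],
    [-0.004, 0, 0]
  ],
  "grip": [1, 1, 1, 1]
}}

```text
clock: 44.32
tool_pos: [0.5643, 0.0683, 0.0363]
eef_rot: [0.034, 0.999, -0.001, -0.007]
contact_force: [-21.9, 1.7, 10.2]
opening: 0.226
finger_force: 30.0
```

{"op": "jog_arm", "data": {
  "turn": [
    [0, 0, 0],
    [0, 0, 0],
    [0, 0, 0],
    [0, 0, 0],
    [0, 0, 0],
    [0, 0, 0],
    [0, 0, 0]
  ],
  "translation": [
    [0.003, 0, 0],
    [0.003, 0, 0],
    [0.003, 0, 0],
    [0.003, 0, 0],
    [0.003, 0, -0.04],
    [0.003, 0, -0.08],
    [0.003, 0, -0.14]
  ],
  "grip": [1, 0.4, 0.4, 0.4, 0.4, 0.4, 0.4]
}}

```text
clock: 45.2
tool_pos: [0.5694, 0.0669, 0.1773]
eef_rot: [0.036, 0.999, -0.001, -0.001]
contact_force: [1.4, -0.3, 0.8]
opening: 0.598
finger_force: 0.0
```

Run:
```python
from h import *
plan6((450,200,200,-4))
```

```text
t 45.2 pos [569.4  66.9 177.3] yaw -4.14 tilt [-0.002 -0.001] q [ 0.29  0.87 -0.89  1.78  0.84  0.92  0.52] F [ 1.4 -0.3  0.8] open 52.6
(450, 200, 200, -4) T [0.1288, 0.1241, -0.0226] rotvec [-0.001, -0.002, -0.002]
```

{"op": "jog_arm", "data": {
  "turn": [
    [0, 0, 0],
    [0, 0, 0],
    [0, 0, 0],
    [0, 0, 0],
    [0, 0, 0],
    [0, 0, 0]
  ],
  "translation": [
    [0.12, 0.15, -0.02],
    [0.12, 0.15, -0.02],
    [0.12, 0.15, -0.02],
    [0.12, 0.15, -0.02],
    [0.12, 0.15, -0.02],
    [0.12, 0.15, -0.02]
  ],
  "grip": [1, 1, 1, 1, 1, 1]
}}

```text
clock: 45.95
tool_pos: [0.4618, 0.2239, 0.1963]
eef_rot: [0.038, 0.999, -0.001, 0.0]
contact_force: [0.3, -0.2, -0.4]
opening: 0.004
finger_force: 0.0
```

Run:
```python
from h import *
im=snap('top')
cv2.imwrite('pics/g.png',cv2.resize(im[150:270,180:310],None,fx=4.9,fy=4.9,interpolation=cv2.INTER_CUBIC)[:,:,::-1])
print([(np.round(d['position'],3).tolist(),round(d['p'],2)) for n in('tray_handle','lever_tip','tray') for d in models.place_of('top',n)[:2]])
plan6((610,205,170,-4),(610,205,130,-4),(702,199,130,-4))
```

```text
[([0.569, 0.066, 0.032], 0.68), ([0.686, 0.378, -0.004], 0.16), ([0.686, 0.374, 0.0], 0.66), ([0.63, 0.069, 0.006], 0.35), ([0.663, 0.061, 0.004], 0.74)]
t 46.15 pos [461.2 224.6 196.5] yaw -4.24 tilt [-0.    -0.001] q [-0.02  0.78 -0.89  1.94  0.82  0.84  0.12] F [-0.4 -0.3  0. ] open 0.4
(610, 205, 170, -4) T [-0.1498, -0.0085, 0.0265] rotvec [-0.001, -0.0, -0.004]
(610, 205, 130, -4) T [-0.1498, -0.0085, 0.0665] rotvec [-0.001, -0.0, -0.004]
(702, 199, 130, -4) T [-0.242, -0.0077, 0.0664] rotvec [-0.001, -0.0, -0.004]
```

View pics/g.png

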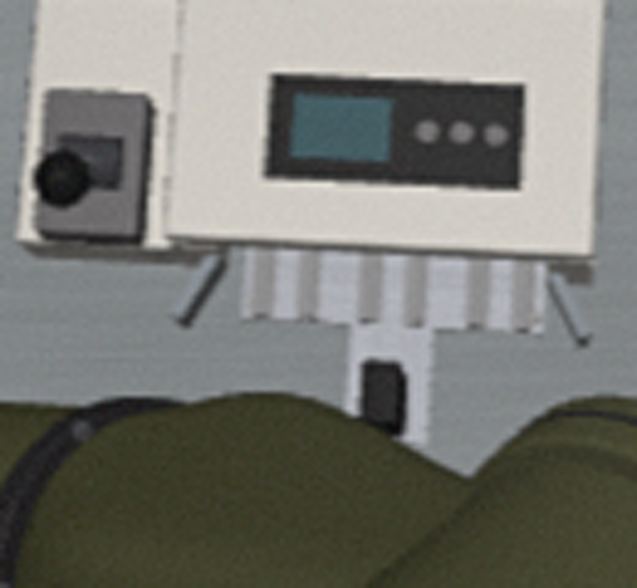

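Crop g shows the tray inside the reader, with its trailing edge from (243,318) to (543,333) and parallel to the front, and the lever ball at (62,178).

Run:
```python
from h import *
g=lambda pts,z: np.round(pix2w('top',np.array(pts)/4.9+[180,150],z)[:,:2]*1000,1)
t=g([(243,318),(543,333)],.005); print('trail',t,t.mean(0),-np.degrees(np.arctan2(*(t[0]-t[1]))))
print('ball',g([(62,178)],.123),'front',g([(168,235),(590,256)],.07))
```

```text
trail [[609.5 134.5]
 [598.9 -11.1]] [604.2  61.7] -4.163912574399847
ball [[653.1 201.2]] front [[637.6 161.6]
 [623.2 -33.6]]
```

{"op": "jog_arm", "data": {
  "turn": [
    [0, 0, 0],
    [0, 0, 0],
    [0, 0, 0],
    [0, 0, 0],
    [0, 0, 0],
    [0, 0, 0],
    [0, 0, 0],
    [0, 0, 0]
  ],
  "translation": [
    [-0.05, -0.003, 0.01],
    [-0.1, -0.006, 0.02],
    [-0.15, -0.0085, 0.026],
    [-0.15, -0.0085, 0.026],
    [-0.15, -0.0085, 0.026],
    [-0.15, -0.0085, 0.05],
    [-0.15, -0.0085, 0.066],
    [-0.15, -0.0085, 0.066]
  ],
  "grip": [1, 1, 1, 1, 1, 1, 1, 1]
}}

```text
clock: 47.15
tool_pos: [0.6081, 0.2058, 0.1285]
eef_rot: [0.035, 0.999, -0.001, -0.002]
contact_force: [-0.2, 0.7, -0.9]
opening: 0.006
finger_force: 0.0
```

{"op": "jog_arm", "data": {
  "turn": [
    [0, 0, 0],
    [0, 0, 0],
    [0, 0, 0],
    [0, 0, 0],
    [0, 0, 0],
    [0, 0, 0],
    [0, 0, 0],
    [0, 0, 0],
    [0, 0, 0],
    [0, 0, 0],
    [0, 0, 0],
    [0, 0, 0],
    [0, 0, 0],
    [0, 0, 0],
    [0, 0, 0],
    [0, 0, 0],
    [0, 0, 0]
  ],
  "translation": [
    [-0.01, -0.001, 0],
    [-0.02, -0.002, 0],
    [-0.026, -0.003, 0],
    [-0.032, -0.003, 0],
    [-0.038, -0.003, 0],
    [-0.044, -0.003, 0],
    [-0.05, -0.003, 0],
    [-0.056, -0.003, 0],
    [-0.062, -0.003, 0],
    [-0.068, -0.003, 0],
    [-0.074, -0.003, 0],
    [-0.08, -0.003, 0],
    [-0.085, -0.003, 0],
    [-0.089, -0.003, 0],
    [-0.092, -0.003, 0],
    [-0.094, -0.003, 0],
    [-0.094, -0.003, 0]
  ],
  "grip": [1, 1, 1, 1, 1, 1, 1, 1, 1, 1, 1, 1, 1, 1, 1, 1, 1]
}}

```text
clock: 49.28
tool_pos: [0.6897, 0.198, 0.1302]
eef_rot: [0.032, 0.999, -0.004, -0.014]
contact_force: [-33.8, -6.1, 18.1]
opening: 0.003
finger_force: 17.2
```

{"op": "jog_arm", "data": {
  "turn": [
    [0, 0, 0],
    [0, 0, 0],
    [0, 0, 0],
    [0, 0, 0],
    [0, 0, 0],
    [0, 0, 0],
    [0, 0, 0],
    [0, 0, 0],
    [0, 0, 0]
  ],
  "translation": [
    [0.03, 0, 0],
    [0.06, 0, 0],
    [0.08, 0, -0.02],
    [0.12, 0.0, -0.06],
    [0.18, 0.02, -0.07],
    [0.25, 0.05, -0.07],
    [0.3, 0.1, -0.07],
    [0.3, 0.15, -0.07],
    [0.3, 0.15, -0.07]
  ],
  "grip": [1, 1, 1, 1, 1, 1, 1, 1, 1]
}}

```text
clock: 50.4
tool_pos: [0.4127, 0.3742, 0.2023]
eef_rot: [0.032, 0.999, 0.003, 0.0]
contact_force: [0.5, -0.4, 0.4]
opening: 0.006
finger_force: 0.0
```

Run:
```python
from h import *
im=snap('top'); s=snap('scene')
cv2.imwrite('pics/i.png',np.hstack([cv2.resize(im[140:300,90:310],(550,400),interpolation=cv2.INTER_CUBIC),cv2.resize(s[190:310,210:347],(250,400))[:,:,:]])[:,:,::-1])
print([(c,n,np.round(d['position'],3).tolist(),round(d['p'],2)) for c in('top','scene') for n in('tray_handle','lever_tip','tray','bottle','beaker','tipbox') for d in models.place_of(c,n)[:1]])
plan()
```

```text
[('top', 'tray_handle', [0.569, 0.066, 0.031], 0.94), ('top', 'lever_tip', [0.712, 0.199, 0.128], 0.46), ('top', 'tray', [0.661, 0.059, 0.003], 0.68), ('top', 'bottle', [0.707, -0.211, -0.001], 0.73), ('top', 'beaker', [0.688, 0.376, -0.001], 0.71), ('top', 'tipbox', [0.688, -0.374, -0.003], 0.89), ('scene', 'tray_handle', [0.568, 0.064, 0.029], 0.59), ('scene', 'lever_tip', [0.712, 0.196, 0.122], 0.51), ('scene', 'bottle', [0.71, -0.211, 0.004], 0.73), ('scene', 'beaker', [0.682, 0.376, 0.0], 0.91), ('scene', 'tipbox', [0.442, 0.297, -0.002], 0.74)]
t 51.1 pos [414.7 367.8 200.7] yaw -4.12 tilt [-0. -0.] q [-0.31  0.81 -0.88  1.82  0.79  0.91 -0.07] F [ 0.7  0.3 -0.5] open 0.6
```

View pics/i.png

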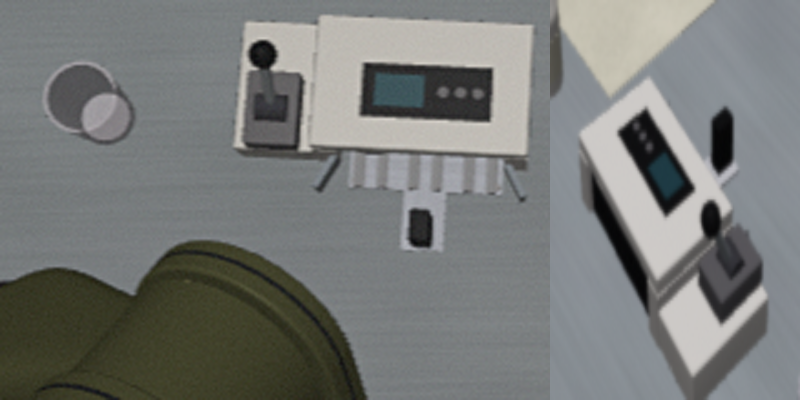

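Run:
```python
from h import *
for z in(.11,.123,.13): print(z,np.round(pix2w('top',[(194.8,161.2),(180+62/4.9,150+178/4.9)],z)[:,:2]*1000,1).tolist())
from collections import defaultdict
for c in('top','scene'):
    L=[]
    for i in range(3):
        snap(c); L+= [np.round(d['position'],3).tolist() for d in models.place_of(c,'lever_tip') if abs(d['position'][1]-.2)<.02]
    print(c,L)
    for d in models.masks_of(c,'lever_tip')[:1]:
        ys,xs=np.nonzero(d['pixels']);print(xs.min(),xs.max(),ys.min(),ys.max())
```

```text
0.11 [[713.5, 199.5], [656.3, 203.7]]
0.123 [[709.7, 197.1], [653.1, 201.2]]
0.13 [[707.7, 195.8], [651.5, 199.9]]
top [[0.712, 0.2, 0.125], [0.713, 0.198, 0.126], [0.712, 0.2, 0.127]]
189 200 156 180
scene [[0.712, 0.199, 0.126], [0.71, 0.195, 0.125], [0.71, 0.202, 0.122]]
293 308 250 269
```

Run:
```python
from h import *
for z in(.062,.07): print(z,np.round(pix2w('top',[(198.,182.8),(198.8,182.7)],z)[:,:2]*1000,1).tolist())
im=snap('top')
a=cv2.resize(im[145:210,175:225],None,fx=9,fy=9,interpolation=cv2.INTER_CUBIC)
s=snap('scene'); b=cv2.resize(s[235:300,285:335],None,fx=6,fy=9,interpolation=cv2.INTER_CUBIC)
cv2.imwrite('pics/j.png',np.hstack([a,b])[:,:,::-1])
# predicted pixels of pivot & ball positions for both hypotheses
def proj(c,P):
    p=cams.camera_params(c);q=R.from_quat(p['orientation']).inv().apply(np.array(P)-p['eye']);return p['cx']+p['fx']*q[0]/-q[2],p['cy']-p['fy']*q[1]/-q[2]
for px in(.678,.683,.6865):
  for a in(.34,.5):
    P=[px+.07*np.sin(a),.2-.07*.07*np.sin(a),.062+.07*np.cos(a)]
    print(px,a,[np.round(proj(c,P),1).tolist() for c in('top','scene')],[np.round(proj(c,[px,.2,.062]),1).tolist() for c in('top','scene')])
```

```text
0.062 [[675.8, 200.5], [676.0, 198.7]]
0.07 [[673.8, 199.1], [674.0, 197.2]]
0.678 0.34 [[193.8, 164.3], [300.4, 251.4]] [[198.2, 181.9], [307.7, 268.0]]
0.678 0.5 [[194.5, 160.3], [296.8, 254.8]] [[198.2, 181.9], [307.7, 268.0]]
0.683 0.34 [[193.8, 162.1], [298.7, 252.4]] [[198.2, 179.7], [306.1, 269.0]]
0.683 0.5 [[194.6, 158.1], [295.1, 255.8]] [[198.2, 179.7], [306.1, 269.0]]
0.6865 0.34 [[193.8, 160.5], [297.6, 253.1]] [[198.3, 178.3], [305.0, 269.7]]
0.6865 0.5 [[194.6, 156.6], [293.9, 256.5]] [[198.3, 178.3], [305.0, 269.7]]
```

View pics/j.png

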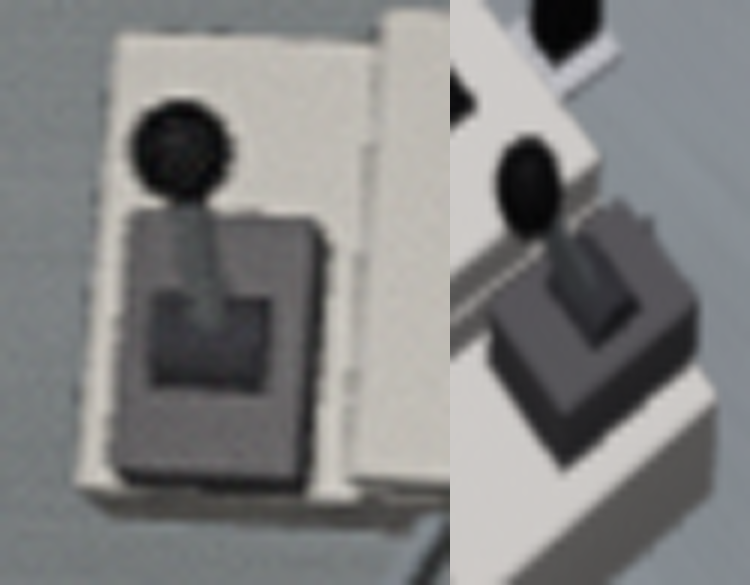

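The lever ball sits at its leaning-away end: (182,150) in the left half of crop j and (525,187) in the right. It also stopped hard at 34 N where the far stop should be. The tray is home, so I'm handing in.

```bash
python3 -c "
from h import *
print(r.finish_job())"
```

```text
the job is handed in; nothing more can be done
None
```

I handed the job in at about 52 s: the one spent cartridge is in the bin, both fresh ones went nose-first onto their stops, the tray is home, and the lever is at its far stop as judged from a 34 N hard stop and the camera views; I could not see the cartridges once they were inside the reader.

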